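# Load a weld fixture's locating plugs

### The arm

A 6-joint arm with a two-finger parallel gripper is mounted at the origin on a cart in front of the work surface, level with it; the furniture and walls round the work are solid. World frame = base frame: x ahead of the robot, y to its left, z up, the work surface at z = 0. Lengths are in m, angles in degrees, forces in N, time in s.
With the tool pointing down it reaches from about 0.35 to 0.875 m from the base axis. Payload 4.2 kg.
Tool frame: the origin (TCP) lies at the very end of the fingers, on their centre line; the grasp point (between the pads) lies r.pinch_z behind it (r.pinch_z is the distance from the TCP to the grasp point, in m); z points along the fingers, y is the direction in which the jaws open and shut (so a half turn about z gives the same grasp; the last joint's range is limited). The gripper opens to 87 mm and grips with 3 to 60 N. Pads are 19 mm wide; open, the fingers measure 117 mm over their backs; the gripper's body (75 mm by 190 mm) begins 51 mm behind the grasp point.
Start: joints at [14.817, 22.042, 0.453, 0, -68.411, -14.817], TCP at [0.625, 0, 0.192] pointing down, gripper open.
Joint ranges: [-179.83, 179.83], [-69.29, 118.12], [-61.27, 80.66], [-181.25, 117.63], [-171.15, -9.14], [-177.46, 177.46]. Speed limits (degrees/s): [159.86, 159.86, 180, 180, 180, 180].

### API

Orientations are given as a 3x3 rotation matrix whose columns are the frame's x, y, z axes.
In Python, from station import r gives the robot as it stands.
- The arm moves only by the tool drive_tool, never from a script. Its argument "series" is a list that holds one entry, the list of rows, each a list of 7 numbers: the shift along the world's x, y, z normalised to -1 to 1, where 1 is 150 mm, then the turn, a rotation vector about the world's x, y, z normalised to -1 to 1, where 1 is pi/2 rad, then the closure in counts, from 0 (fully open) to 255 (shut). In form: [[[dx, dy, dz, ax, ay, az, fingers], ...]]. A call has exactly 10 rows; each row is the pose to reach, as a shift and turn from the pose commanded when the call began; what a row does not reach only later rows make up. A row lasts 1/10 s, in which the tool goes at most 50 mm and 8.59 degrees, less where a joint would pass 70% of its speed; a pose out of reach is approached as far as the arm can. A call with a number of a shift or a turn outside -1 to 1 is refused whole. A call with a gripper value outside its range is refused whole. The fingers move at their own pace and stop on an object; the grip force is fixed at half the most. Time passes only in rows, so rows that repeat a pose let the fingers close, or fill a call up. It gives the time, the measured TCP pose, the force and the opening at its end, in the units of the state.
- r.sense(): the state, without advancing time (a new reading comes with each control period).
- r.capture(name): name is "scene" or "side" or "wrist"; returns the picture (480x640x3 uint8, red, green, blue); there is no depth.
- r.camera_info(name): a dict with "K" (3x3 intrinsics, pixels), "xyz" and "rotation" of the camera in the world; the wrist camera has in their place "hand_eye" (4x4, takes a point from camera to tool coordinates, whose origin is the TCP and whose axes are the flange's). Camera axes: x right, y down, z forward; pixel columns grow to the right and rows downward; lengths in m; the calibration is good to about 2 mm. A picture is of the moment at which its call begins: read the wrist's pose just before it. camera_info takes no time and is no camera call.
- r.finish_job(): hands the job in, once; it reports no verdict.
Trained networks look in the newest picture that a camera, given by its name, has taken for a name from the list of things; names that differ only in an ending like _2 or _b are one class to them, and where a whole thing is asked for, a point or a joint stands for the part that bears it (a point fixed in the world has none). Each returns a list of dicts, best first, with "confidence" (0 to 1); they miss things now and then, are a little off and sometimes report something else, mostly with a low value. They report only what shows in the picture. A call takes as long as a camera call.
- r.silhouettes(camera, query): "pixels" (480x640 bool, what is visible of it) and "rect" ([left, top, right, bottom] in pixels, round what is visible of it).
The state is a dict: "time_s": time; "joints": joint angles; "joint_velocities": joint speeds; "effort": joint torques, N m; "tcp_pos": TCP position; "ee_rot": TCP orientation; "wrist_force": force on the tool from outside, world axes, zero at the start; "moment": the same for the moment, N m; "gripper_width": opening from 0.0 (shut) to 1.0 (fully open).
Only numpy, scipy, OpenCV 4.12 (cv2) and the standard library are available. Lean on these libraries where they do the work, as an engineer would, in place of code of your own. Each camera call takes 0.05 s, during which the arm holds its last target.

### The job

The four cut pieces standing at the front of the bench, three round tubes of different diameters and one square box section, are to be tack-welded next: stand each of them upright on the fixture locator whose brass plug fits its bore, with the plug inside the piece and its lower end resting squarely on the steel shoulder. The solid aluminium slug and the white pipe bend that lie among them belong to another job: leave them where they are.

Things in the scene. Friction and masses are not known exactly. Their poses are not given: they have to be found in the camera images.
- tube_large: The widest cut tube: grey steel, open at both ends, outer diameter 67 mm, bore 61 mm, 85 mm tall, standing on its end, about 0.4 kg. Grasp it across the diameter near the top. Origin: centre of its lower end; z along the tube, up.
- tube_medium: The short, middling cut tube: tan-coloured steel, open at both ends, outer diameter 56 mm, bore 51 mm, 55 mm tall, standing on its end, about 0.14 kg. Grasp it across the diameter near the top. Origin: centre of its lower end; z along the tube, up.
- tube_slim: The slimmest cut tube: bright steel, open at both ends, outer diameter 42 mm, bore 36 mm, 90 mm tall, standing on its end, about 0.25 kg. Grasp it across the diameter near the top. Origin: centre of its lower end; z along the tube, up.
- box_section: Square box-section offcut: dark steel, open at both ends, 66 x 65 mm outside, 57 mm square inside, 110 mm tall, standing on its end, with a drilled hole in one side, about 0.7 kg. Grasp it across two flat sides near the top. Origin: centre of its lower end; x and y square to its flat sides; z up.
- locator_large: Fixed locator: steel foot 96 x 96 x 12 mm, on it a steel shoulder, a disc 77 mm across, its top face 26 mm above the bench, and on its middle a brass plug, round, 49 mm in diameter, rising 30 mm more (top at 56 mm; the upper 12 mm taper in 8 mm a side). Takes the widest tube. Origin: centre of the foot's underside; z up
- locator_medium: Fixed locator: steel foot 96 x 96 x 12 mm, on it a steel shoulder, a disc 66 mm across, its top face 26 mm above the bench, and on its middle a brass plug, round, 40 mm in diameter, rising 30 mm more (top at 56 mm; the upper 12 mm taper in 8 mm a side). Takes the short middling tube. Origin: centre of the foot's underside; z up
- locator_slim: Fixed locator: steel foot 96 x 96 x 12 mm, on it a steel shoulder, a disc 52 mm across, its top face 26 mm above the bench, and on its middle a brass plug, round, 29 mm in diameter, rising 30 mm more (top at 56 mm; the upper 12 mm taper in 8 mm a side). Takes the slimmest tube. Origin: centre of the foot's underside; z up
- locator_square: Fixed locator: steel foot 96 x 96 x 12 mm, on it a steel shoulder, a square 70 mm a side, its top face 26 mm above the bench, and on its middle a brass plug, square, 47 mm a side, parallel to the foot, rising 30 mm more (top at 56 mm; the upper 12 mm taper in 8 mm a side). Takes the box section, sides parallel. Origin: centre of the foot's underside; z up; x, y square to its sides
- slug: Bystander, loose, to be left alone: turned solid aluminium slug, 60 mm in diameter, 68 mm tall, with a groove and a small blind hole in its top. Origin: centre of its underside.
- bend: Bystander, loose, to be left alone: short white-grey pipe bend lying on its side, 73 x 86 x 51 mm. Origin: centre of its underside.

How it is judged:
By the outcome, as a careful person would: the job done as asked, in the order asked, and still so for the second after the job is handed in, with the robot touching nothing.
It also fails if it takes over 109 s, if anything falls off the work surface, if the arm or the gripper's body presses on something with over 40 N, if the wrist force passes 120 N, or if a joint passes its speed limit or range.

## Working session

There is one attempt and no reset: what is moved stays moved. The work goes in short steps, Python scripts to look and compute and a tool call to move; the robot and the scene stay as the last step left them, time stands still between calls to the robot, and variables do not carry over. Pictures are saved under pics/ and viewed, and the job is handed in when it is done.

Besides the shell and the picture viewer there is one more tool, called after "Request:" in YAML: its name, and indented under it one key for each argument. drive_tool: Moves the arm, as the interface text tells. Scaled input: -1 to 1 covers 150 mm each way for a shift and pi/2 rad each way for a turn. Its arguments: {"type":"object","properties":{"series":{"type":"array"}},"required":["series"]}

```bash
mkdir -p pics; ls
python3 - <<'E'
from station import r
import cv2, json
s=r.sense(); print(s); print(r.pinch_z)
for n in ["scene","side","wrist"]:
    im=r.capture(n); cv2.imwrite(f"pics/{n}0.png",im[:,:,::-1]); print(n,r.camera_info(n))
E
```

```text
pics
{'time_s': 0.0, 'joints': array([ 1.48171309e+01,  2.20917004e+01,  3.80978833e-01, -2.70082048e-02,
       -6.84119519e+01, -1.48177660e+01]), 'joint_velocities': array([-0.01076272,  0.01382274, -0.07825724, -0.038534  ,  0.05502763,
        0.03006802]), 'effort': array([ 5.69075401e-04, -3.90661991e+01,  1.87403029e+01,  4.22001421e+00,
        1.09914420e-02, -1.81494070e-04]), 'tcp_pos': array([6.24339704e-01, 1.37464503e-05, 1.90563110e-01]), 'ee_rot': array([[-1.84854598e-04, -9.99997603e-01, -2.18191378e-03],
       [-9.99999975e-01,  1.85125140e-04, -1.23791605e-04],
       [ 1.24195236e-04,  2.18189085e-03, -9.99997612e-01]]), 'wrist_force': array([-0.17496525,  0.0030984 ,  0.30546117]), 'moment': array([ 0.06138184, -0.00927513, -0.00548605]), 'gripper_width': 1.0000183235823947}
0.0187
scene {'K': array([[478.25728237,   0.        , 326.20100152],
       [  0.        , 478.25728237, 236.74991669],
       [  0.        ,   0.        ,   1.        ]]), 'xyz': array([-0.12981401, -0.45646699,  0.58358404]), 'rotation': array([[ 0.57030971, -0.47563585,  0.66971439],
  
[... 295 characters left out ...]
68336,  0.62478475]), 'rotation': array([[ 0.89113919, -0.28500872,  0.35304528],
       [-0.45357492, -0.53923027,  0.7095777 ],
       [-0.01186313, -0.79246498, -0.60980203]])}
wrist {'K': array([[392.75993008,   0.        , 317.65139537],
       [  0.        , 392.75993008, 239.50524188],
       [  0.        ,   0.        ,   1.        ]]), 'hand_eye': array([[-4.30785713e-04, -9.60803870e-01, -2.77228673e-01,
         7.59558856e-02],
       [ 9.99999902e-01, -4.42456969e-04, -2.04571279e-05,
        -1.89240561e-04],
       [-1.03006471e-04, -2.77228654e-01,  9.60803967e-01,
        -1.91464765e-01],
       [ 0.00000000e+00,  0.00000000e+00,  0.00000000e+00,
         1.00000000e+00]])}
```

View pics/scene0.png

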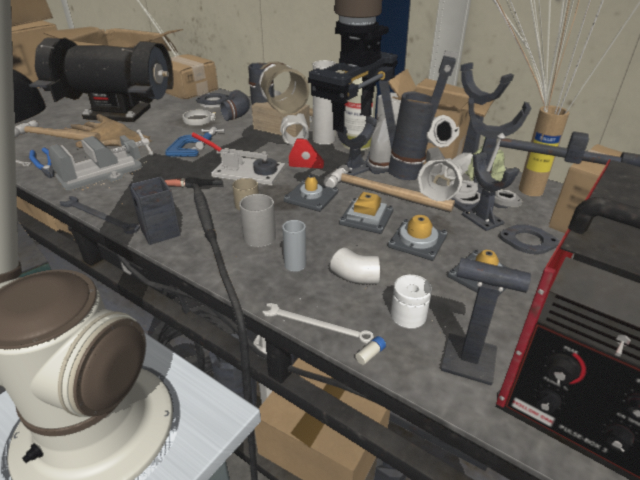

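View pics/side0.png

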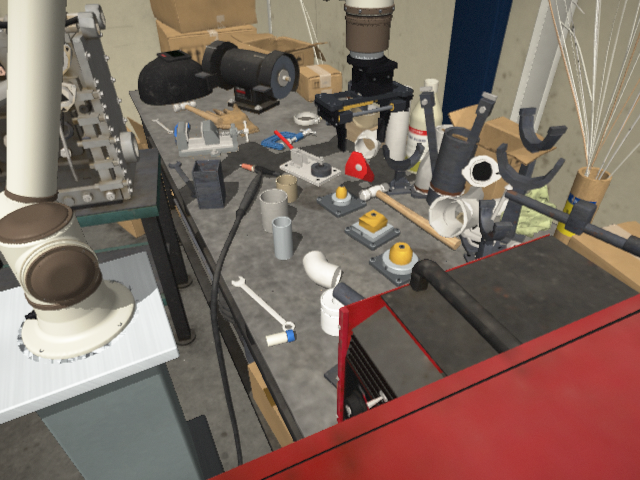

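View pics/wrist0.png

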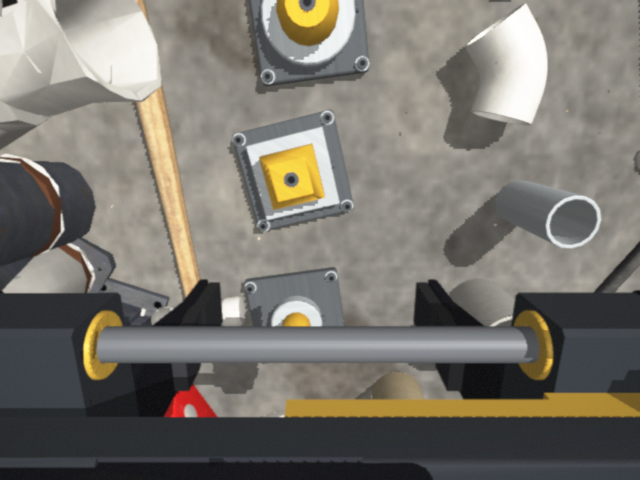

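The scene view shows the box at about (155,210), the tan tube at (245,190), the wide tube at (257,220), the slim tube at (293,245), the bend at (357,266) and the slug at (410,300). The locators are at (310,190), (366,208), (418,235) and (487,258); the last one is partly hidden by a T-stand. In the wrist view the square locator is at (290,180).

```bash
cat > h.py <<'E'
import numpy as np, cv2
from station import r
def cam(name):
    c=r.camera_info(name)
    if 'hand_eye' in c:
        s=r.sense(); T=np.eye(4); T[:3,:3]=s['ee_rot']; T[:3,3]=s['tcp_pos']
        M=T@c['hand_eye']; return c['K'],M[:3,3],M[:3,:3]
    return c['K'],c['xyz'],c['rotation']
def proj(C,P):
    K,t,R=C; q=(np.atleast_2d(P)-t)@R; q=q@K.T; return q[:,:2]/q[:,2:]
def ray(C,uv,z):
    K,t,R=C; d=R@np.linalg.inv(K)@np.array([uv[0],uv[1],1.]); return t+d*(z-t[2])/d[2]
E
python3 - <<'E'
from h import *
names=['tube_large','tube_medium','tube_slim','box_section','locator_large','locator_medium','locator_slim','locator_square','slug','bend']
import pickle
out={}
for c in ['scene','side','wrist']:
    C=cam(c)
    for n in names:
        L=r.silhouettes(c,n)
        for d in L[:2]:
            print(c,n,round(d['confidence'],2),[int(v) for v in d['rect']],int(d['pixels'].sum()))
        out[c,n]=L
    out[c,'cam']=C
pickle.dump(out,open('sil0.pkl','wb'))
print(r.sense()['time_s'])
E
```

```text
scene tube_large 0.92 [236, 192, 274, 250] 1693
scene tube_large 0.53 [388, 273, 433, 331] 1774
scene tube_medium 0.9 [232, 179, 259, 206] 488
scene tube_slim 0.62 [284, 217, 305, 271] 1030
scene box_section 0.93 [126, 177, 180, 244] 2368
scene box_section 0.39 [337, 192, 392, 234] 1443
scene locator_large 0.63 [388, 214, 444, 258] 1639
scene locator_medium 0.79 [448, 249, 506, 293] 606
scene locator_slim 0.64 [281, 172, 337, 210] 1144
scene locator_square 0.65 [337, 192, 392, 236] 1487
scene slug 0.84 [391, 272, 433, 330] 1776
scene bend 0.71 [332, 249, 380, 281] 1326
side tube_large 0.82 [260, 189, 287, 229] 890
side tube_medium 0.94 [274, 174, 301, 200] 369
side tube_medium 0.45 [369, 244, 417, 288] 1263
side tube_slim 0.56 [272, 215, 290, 259] 758
side box_section 0.72 [191, 160, 226, 211] 1370
side locator_large 0.67 [370, 246, 418, 283] 1277
side locator_slim 0.97 [315, 186, 365, 217] 860
side locator_slim 0.26 [188, 161, 226, 211] 1361
side locator_square 0.63 [344, 210, 397, 252] 1224
side locator_square 0.5 [259, 187, 286, 230] 825
side slug 0.83 [320, 287, 342, 337] 726
side slug 0.32 [273, 216, 289, 260] 773
side bend 0.65 [304, 253, 342, 288] 924
wrist tube_large 0.8 [450, 279, 517, 324] 2173
wrist tube_medium 0.83 [370, 371, 421, 396] 1088
wrist tube_slim 0.96 [493, 179, 599, 250] 4845
wrist locator_large 0.82 [249, 1, 369, 87] 8884
wrist locator_slim 0.63 [244, 266, 344, 325] 4888
wrist locator_square 0.8 [236, 110, 353, 233] 10341
wrist bend 0.7 [464, 3, 548, 125] 7059
1.65
```

Run:
```python
from h import *
import pickle
from scipy.optimize import minimize
out=pickle.load(open('sil0.pkl','rb'))
def cyl(D,z0,z1,n=48):
    a=np.linspace(0,2*np.pi,n,endpoint=False); c=np.c_[np.cos(a),np.sin(a)]*D/2
    return np.r_[np.c_[c,0*a+z0],np.c_[c,0*a+z1]]
def box(w,d,z0,z1):
    s=np.array([[-1,-1],[1,-1],[1,1],[-1,1]])*[w/2,d/2]
    return np.r_[np.c_[s,[z0]*4],np.c_[s,[z1]*4]]
parts={'tube_large':[cyl(.067,0,.085)],'tube_medium':[cyl(.056,0,.055)],'tube_slim':[cyl(.042,0,.09)],'box_section':[box(.066,.065,0,.11)],
'slug':[cyl(.06,0,.068)]}
for n,D,p in [('large',.077,.049),('medium',.066,.040),('slim',.052,.029)]:
    parts['locator_'+n]=[box(.096,.096,0,.012),cyl(D,.012,.026),cyl(p,.026,.044),cyl(p-.016,.044,.056)]
parts['locator_square']=[box(.096,.096,0,.012),box(.07,.07,.012,.026),box(.047,.047,.026,.044),box(.031,.031,.044,.056)]
def mask(C,n,x,y,th):
    m=np.zeros((480,640),np.uint8); c,s=np.cos(th),np.sin(th)
    for P in parts[n]:
        Q=np.c_[P[:,0]*c-P[:,1]*s+x,P[:,0]*s+P[:,1]*c+y,P[:,2]]
        u=proj(C,Q); h=cv2.convexHull(u.astype(np.float32))
        cv2.fillConvexPoly(m,np.round(h*16).astype(np.int32),1,shift=4)
    return m>0
for n in parts:
    for cams in [('scene',),('side',),('scene','side'),('scene','side','wrist')]:
        use=[]
        for c in cams:
            L=out[c,n]
            if L and L[0]['confidence']>.5: use.append((out[c,'cam'],L[0]['pixels']))
        if len(use)<len(cams) : continue
        C,m=use[0]; ys,xs=np.nonzero(m); zc=max(p[:,2].max() for p in parts[n])/2
        p0=ray(C,(xs.mean(),ys.mean()),zc)[:2]
        best=None
        def cost(v):
            t=0
            for C,m in use:
                k=mask(C,n,*v); t+=1-(k&m).sum()/max(1,(k|m).sum())
            return t/len(use)
        ths=[0,.4,.8,1.2] if ('box' in n or 'loc' in n) else [0]
        for t0 in ths:
            sim=np.array([[p0[0],p0[1],t0],[p0[0]+.015,p0[1],t0+.1],[p0[0],p0[1]+.015,t0-.1],[p0[0]-.01,p0[1]-.01,t0+.2]])
            o=minimize(cost,sim[0],method='Nelder-Mead',options=dict(initial_simplex=sim,xatol=1e-4,fatol=1e-5,maxiter=300))
            if best is None or o.fun<best.fun: best=o
        v=best.x; print(n,cams,np.round(v[:2],4),round(np.degrees(v[2])%90,1),'cost',round(best.fun,3))
```

```text
tube_large ('scene',) [0.4548 0.1106] 3.8 cost 0.022
tube_large ('side',) [0.4572 0.1149] 11.1 cost 0.253
tube_large ('scene', 'side') [0.4553 0.1109] 1.1 cost 0.143
tube_large ('scene', 'side', 'wrist') [0.4552 0.1108] 0.1 cost 0.338
tube_medium ('scene',) [0.5374 0.2195] 16.4 cost 0.407
tube_medium ('side',) [0.5402 0.2208] 5.4 cost 0.362
tube_medium ('scene', 'side') [0.5374 0.2211] 12.5 cost 0.384
tube_medium ('scene', 'side', 'wrist') [0.5353 0.2165] 14.2 cost 0.497
tube_slim ('scene',) [ 4.324e-01 -1.000e-04] 1.1 cost 0.106
tube_slim ('side',) [ 0.4295 -0.0031] 89.7 cost 0.092
tube_slim ('scene', 'side') [ 0.4288 -0.0029] 1.7 cost 0.105
tube_slim ('scene', 'side', 'wrist') [ 0.4291 -0.0048] 5.7 cost 0.086
box_section ('scene',) [0.3493 0.2922] 64.8 cost 0.03
box_section ('side',) [0.3487 0.288 ] 72.3 cost 0.073
box_section ('scene', 'side') [0.3493 0.2922] 64.8 cost 0.068
slug ('scene',) [ 0.4318 -0.2453] 1.3 cost 0.064
slug ('side',) [ 0.4253 -0.2387] 1.3 cost 0.515
slug ('scene', 'side') [ 0.4308 -0.2457] 1.1 cost 0.294
locator_large ('scene',) [ 0.635  -0.1624] 6.2 cost 0.08
locator_large ('side',) [ 0.6335 -0.1577] 13.2 cost 0.232
locator_large ('scene', 'side') [ 0.635  -0.1627] 6.5 cost 0.16
locator_large ('scene', 'side', 'wrist') [ 0.6331 -0.1647] 8.5 cost 0.121
locator_medium ('scene',) [ 0.6071 -0.3115] 81.2 cost 0.726
locator_slim ('scene',) [0.6496 0.121 ] 8.7 cost 0.059
locator_slim ('side',) [0.6465 0.1188] 4.6 cost 0.114
locator_slim ('scene', 'side') [0.6486 0.1198] 8.0 cost 0.092
locator_slim ('scene', 'side', 'wrist') [0.647  0.1181] 7.0 cost 0.196
locator_square ('scene',) [ 0.6505 -0.0312] 13.5 cost 0.051
locator_square ('side',) [ 0.6486 -0.0315] 12.8 cost 0.093
locator_square ('scene', 'side') [ 0.6488 -0.0306] 13.6 cost 0.079
locator_square ('scene', 'side', 'wrist') [ 0.6476 -0.0329] 13.9 cost 0.069
```

Run:
```python
from h import *
import cv2
C=cam('scene'); S=cam('side')
for uv in [(442,370),(494,380),(497,348),(460,342),(470,362),(487,258),(448,290),(545,245)]:
    print(uv,np.round(ray(C,uv,0),3))
b=ray(C,(472,358),0)
for z in [.1,.15,.2,.25]:
    print(z,proj(C,[b[0],b[1],z]),proj(S,[b[0],b[1],z]))
for uv in [(455,270),(528,280),(490,275)]:
    for z in [.12,.15,.18,.2]: print(uv,z,np.round(ray(C,uv,z),3))
# plug top medium
print('plug',np.round(ray(C,(487,254),.056),3))
for uv in [(165,183),(200,190),(207,190),(215,240),(235,300)]: print('torch',uv,np.round(ray(C,uv,0.02),3))
im=cv2.imread('pics/scene0.png')[220:400,400:600]; cv2.imwrite('pics/c1.png',cv2.resize(im,None,fx=4,fy=3.3,interpolation=cv2.INTER_CUBIC))
im=cv2.imread('pics/scene0.png')[160:280,110:310]; cv2.imwrite('pics/c2.png',cv2.resize(im,None,fx=4,fy=4,interpolation=cv2.INTER_CUBIC))
```

```text
(442, 370) [ 0.358 -0.339  0.   ]
(494, 380) [ 0.385 -0.41   0.   ]
(497, 348) [ 0.448 -0.393  0.   ]
(460, 342) [ 0.426 -0.34   0.   ]
(470, 362) [ 0.397 -0.368  0.   ]
(487, 258) [ 0.664 -0.3    0.   ]
(448, 290) [ 0.531 -0.275  0.   ]
(545, 245) [ 0.776 -0.383  0.   ]
0.1 [[485.33347059 311.60692069]] [[361.45208383 339.00238794]]
0.15 [[492.89676418 285.29085564]] [[363.19927795 316.4476821 ]]
0.2 [[501.16996761 256.50469828]] [[365.12132445 291.63578917]]
0.25 [[510.25795357 224.8835498 ]] [[367.24585371 264.21002565]]
(455, 270) 0.12 [ 0.444 -0.303  0.12 ]
(455, 270) 0.15 [ 0.407 -0.313  0.15 ]
(455, 270) 0.18 [ 0.369 -0.323  0.18 ]
(455, 270) 0.2 [ 0.345 -0.329  0.2  ]
(528, 280) 0.12 [ 0.485 -0.4    0.12 ]
(528, 280) 0.15 [ 0.445 -0.404  0.15 ]
(528, 280) 0.18 [ 0.405 -0.408  0.18 ]
(528, 280) 0.2 [ 0.379 -0.41   0.2  ]
(490, 275) 0.12 [ 0.463 -0.35   0.12 ]
(490, 275) 0.15 [ 0.425 -0.357  0.15 ]
(490, 275) 0.18 [ 0.387 -0.364  0.18 ]
(490, 275) 0.2 [ 0.361 -0.369  0.2  ]
plug [ 0.599 -0.311  0.056]
torch (165, 183) [0.47  0.416 0.02 ]
torch (200, 190) [0.496 0.325 0.02 ]
torch (207, 190) [0.505 0.312 0.02 ]
torch (215, 240) [0.377 0.156 0.02 ]
torch (235, 300) [0.274 0.004 0.02 ]
```

View pics/c1.png

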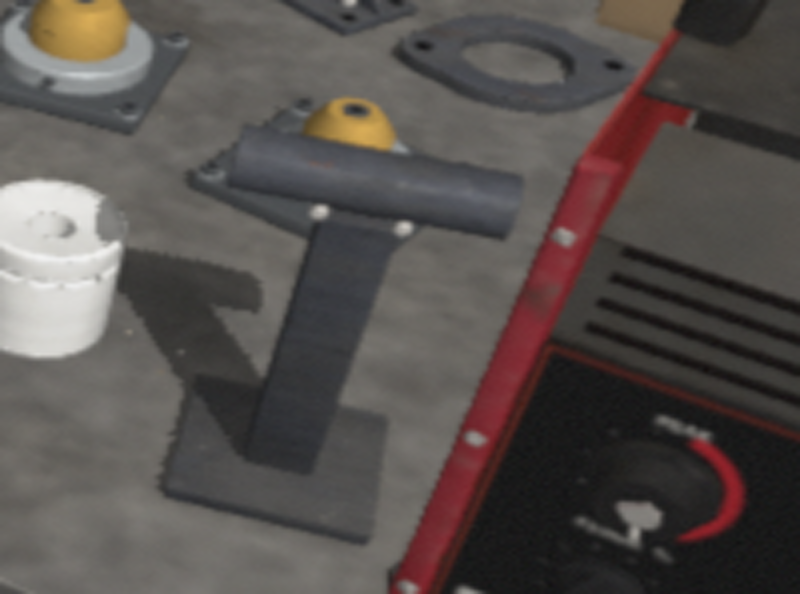

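View pics/c2.png

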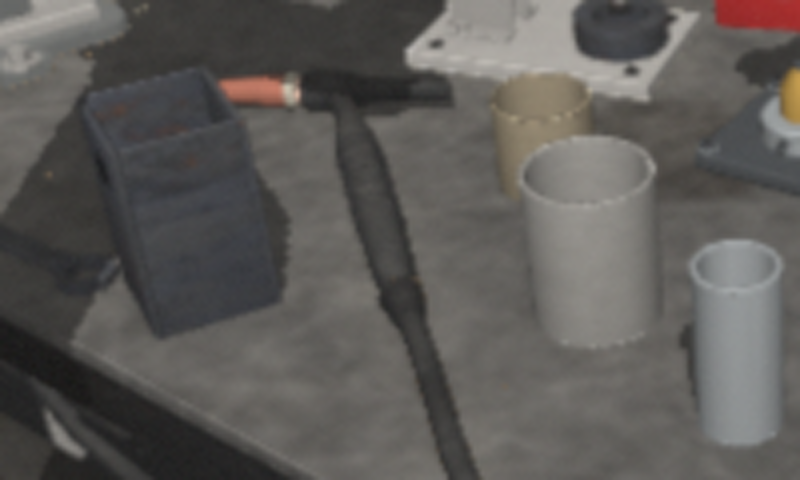

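Run:
```python
from h import *
C=cam('scene'); S=cam('side'); W=cam('wrist')
for uv in [(100,50),(155,90),(93,205),(160,305),(200,250),(30,170)]:
    print('wrist',uv,[np.round(ray(W,uv,z),3)[:2] for z in (0,.1,.2)])
for uv in [(490,222),(405,178),(380,170),(440,195),(470,205),(480,130),(470,85),(430,130)]:
    print('scene',uv,[np.round(ray(C,uv,z),3)[:2] for z in (0,.1,.2)])
print(W[1])
im=cv2.imread('pics/scene0.png')[60:260,330:530]; cv2.imwrite('pics/c3.png',cv2.resize(im,None,fx=3,fy=3,interpolation=cv2.INTER_CUBIC))
im=cv2.imread('pics/side0.png')[80:300,270:540]; cv2.imwrite('pics/c4.png',cv2.resize(im,None,fx=2.7,fy=2.7,interpolation=cv2.INTER_CUBIC))
```

```text
wrist (100, 50) [array([ 0.819, -0.141]), array([ 0.768, -0.124]), array([ 0.718, -0.107])]
wrist (155, 90) [array([ 0.774, -0.108]), array([ 0.735, -0.099]), array([ 0.696, -0.091])]
wrist (93, 205) [array([ 0.848, -0.001]), array([ 0.79 , -0.021]), array([ 0.731, -0.04 ])]
wrist (160, 305) [array([0.793, 0.107]), array([0.749, 0.059]), array([0.706, 0.012])]
wrist (200, 250) [array([0.746, 0.046]), array([0.714, 0.014]), array([ 0.683, -0.018])]
wrist (30, 170) [array([ 0.903, -0.035]), array([ 0.83 , -0.046]), array([ 0.758, -0.057])]
scene (490, 222) [array([ 0.793, -0.262]), array([ 0.634, -0.295]), array([ 0.476, -0.328])]
scene (405, 178) [array([ 0.861, -0.019]), array([ 0.691, -0.094]), array([ 0.522, -0.169])]
scene (380, 170) [array([0.861, 0.054]), array([ 0.692, -0.034]), array([ 0.522, -0.121])]
scene (440, 195) [array([ 0.835, -0.125]), array([ 0.67 , -0.182]), array([ 0.505, -0.238])]
scene (470, 205) [array([ 0.834, -0.2  ]), array([ 0.669, -0.244]), array([ 0.504, -0.288])]
scene (480, 130) [array([ 1.266, -0.065]), array([ 1.027, -0.132]), array([ 0.788, -0.199])]
scene (470, 85) [array([1.652, 0.115]), array([1.347, 0.017]), array([ 1.041, -0.081])]
scene (430, 130) [array([1.176, 0.058]), array([ 0.952, -0.03 ]), array([ 0.728, -0.118])]
[ 0.62516426 -0.07593412  0.38310017]
```

View pics/c3.png

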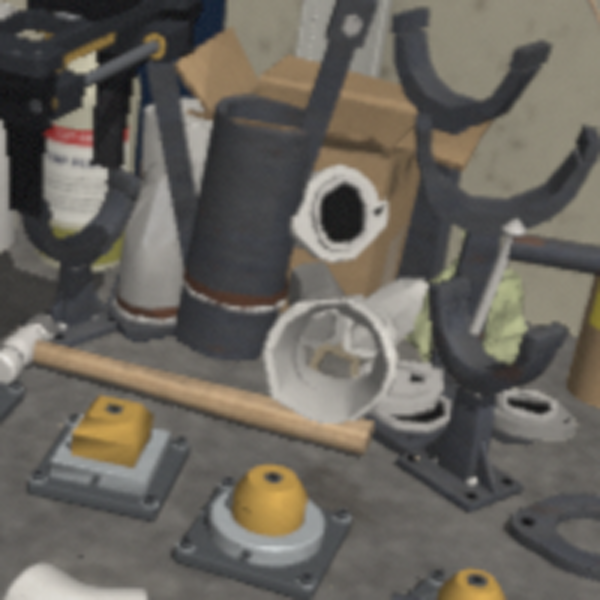

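View pics/c4.png

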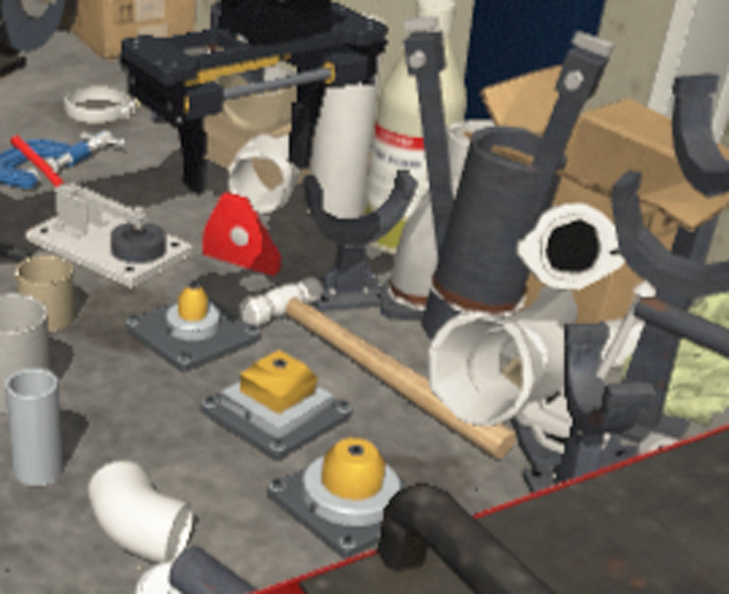

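Request:
drive_tool:
  series:
    - [[-0.03,-0.12,0.06,0,0,0,0],[-0.06,-0.24,0.12,0,0,0,0],[-0.1,-0.38,0.2,0,0,0,0],[-0.14,-0.52,0.28,0,0,0,0],[-0.18,-0.66,0.35,0,0,0,0],[-0.21,-0.8,0.43,0,0,0,0],[-0.24,-0.92,0.48,0,0,0,0],[-0.27,-1,0.53,0,0,0,0],[-0.27,-1,0.53,0,0,0,0],[-0.27,-1,0.53,0,0,0,0]]

```text
time_s: 2.65
tcp_pos: [0.5842, -0.1503, 0.2714]
ee_rot: [[-0.001, -1.0, 0.001], [-1.0, 0.001, 0.0], [-0.0, -0.001, -1.0]]
wrist_force: [-0.7, 0.4, 0.1]
gripper_width: 1.0
```

Run:
```python
from h import *
import pickle
C=cam('wrist'); im=r.capture('wrist'); cv2.imwrite('pics/w1.png',im[:,:,::-1])
s=r.sense(); print(s['tcp_pos'],s['joints'],s['time_s'],s['wrist_force'])
out={'cam':C}
for n in ['locator_medium','locator_large','locator_square','slug']:
    L=r.silhouettes('wrist',n); out[n]=L
    for d in L[:2]: print(n,round(d['confidence'],2),[int(v) for v in d['rect']],int(d['pixels'].sum()))
pickle.dump(out,open('sil1.pkl','wb'))
```

```text
[ 0.5842404  -0.14973759  0.27087248] [ 9.74062142e-01  1.75038762e+01  5.03969574e+00 -2.64498282e-02
 -7.75591578e+01 -9.73021077e-01] 2.7 [-0.61158657 -0.0254365  -0.36495181]
locator_medium 0.77 [253, 2, 353, 97] 8187
locator_large 0.76 [230, 136, 324, 227] 6882
locator_square 0.69 [223, 242, 314, 328] 5604
locator_square 0.38 [231, 133, 321, 228] 6897
slug 0.73 [427, 72, 511, 140] 4314
```

View pics/w1.png

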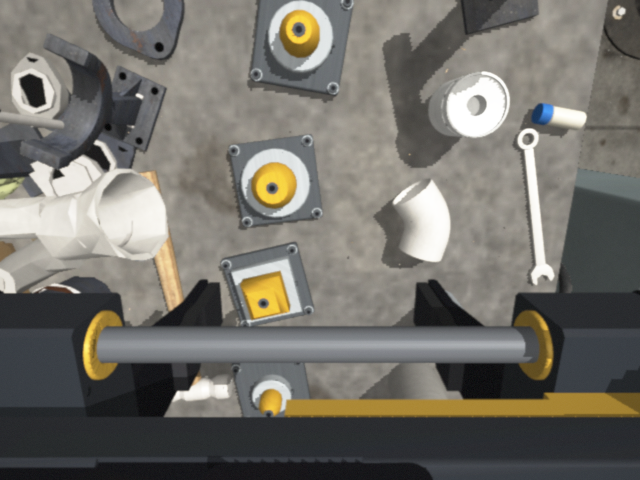

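Run:
```python
from h import *
import pickle
o=pickle.load(open('sil1.pkl','rb')); C=o['cam']
for n,uv in [('medium',(299,29)),('large',(272,188)),('square',(263,303)),('slim',(268,413))]:
    print(n,np.round(ray(C,uv,.056),4))
W=pickle.load(open('sil0.pkl','rb'))['wrist','cam']
for n,uv in [('large',(307,2)),('square',(291,180))]: print('w0',n,np.round(ray(W,uv,.056),4))
im=cv2.imread('pics/w1.png'); 
a=cv2.resize(im[0:100,220:380],None,fx=4.5,fy=4.5,interpolation=cv2.INTER_CUBIC); cv2.imwrite('pics/c5.png',a)
for uv in [(108,130),(165,95),(135,170),(60,60),(165,230),(480,20)]:
    print(uv,[np.round(ray(C,uv,z)[:2],3) for z in (0,.1,.2)])
# foot corner screws
for n,uv in [('m',(257,75)),('m',(333,88)),('m',(347,3)),('l',(235,150)),('l',(306,141)),('l',(318,213)),('l',(246,222)),('s',(226,265)),('s',(292,249)),('s',(307,308))]:
    print(n,np.round(ray(C,uv,.014)[:2],4))
```

```text
medium [ 0.6017 -0.3133  0.056 ]
large [ 0.6319 -0.1645  0.056 ]
square [ 0.6465 -0.0341  0.056 ]
slim [0.6463 0.1144 0.056 ]
w0 large [ 0.633 -0.164  0.056]
w0 square [ 0.6473 -0.033   0.056 ]
(108, 130) [array([ 0.822, -0.222]), array([ 0.771, -0.223]), array([ 0.72 , -0.224])]
(165, 95) [array([ 0.754, -0.26 ]), array([ 0.717, -0.252]), array([ 0.68 , -0.245])]
(135, 170) [array([ 0.798, -0.177]), array([ 0.752, -0.188]), array([ 0.705, -0.198])]
(60, 60) [array([ 0.864, -0.295]), array([ 0.803, -0.28 ]), array([ 0.743, -0.266])]
(165, 230) [array([ 0.771, -0.105]), array([ 0.73 , -0.131]), array([ 0.69 , -0.157])]
(480, 20) [array([ 0.413, -0.334]), array([ 0.45, -0.31]), array([ 0.487, -0.287])]
m [ 0.6487 -0.2784]
m [ 0.568  -0.2654]
m [ 0.5545 -0.346 ]
l [ 0.6767 -0.2007]
l [ 0.5974 -0.2104]
l [ 0.5842 -0.1288]
l [ 0.6687 -0.1181]
s [ 0.6958 -0.0646]
s [ 0.6154 -0.0848]
s [ 0.5981 -0.0073]
```

View pics/c5.png

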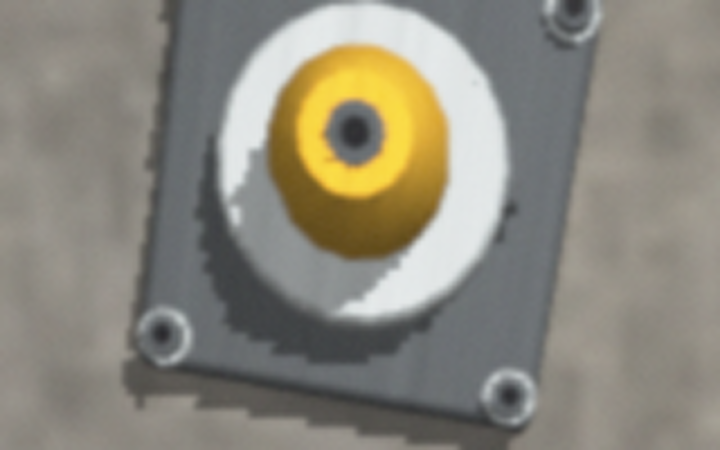

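Request:
drive_tool:
  series:
    - [[-0.11,0.12,0,0,0,0,0],[-0.22,0.25,0,0,0,0,0],[-0.35,0.39,0,0,0,0,0],[-0.48,0.53,0,0,0,0,0],[-0.6,0.67,0,0,0,0,0],[-0.72,0.8,0,0,0,0,0],[-0.82,0.92,0,0,0,0,0],[-0.9,1,0,0,0,0,0],[-0.9,1,0,0,0,0,0],[-0.9,1,0,0,0,0,0]]

```text
time_s: 3.9
tcp_pos: [0.4496, 0.0004, 0.2713]
ee_rot: [[0.001, -1.0, 0.001], [-1.0, -0.001, -0.0], [0.0, -0.001, -1.0]]
wrist_force: [0.3, 0.4, -1.0]
gripper_width: 0.998
```

Run:
```python
from h import *
import pickle
C=cam('wrist'); im=r.capture('wrist'); cv2.imwrite('pics/w2.png',im[:,:,::-1])
s=r.sense(); print(s['tcp_pos'],s['joints'],s['time_s'],s['wrist_force'])
pickle.dump(C,open('c_w2.pkl','wb'))
W=pickle.load(open('sil0.pkl','rb'))['wrist','cam']
print('w0 slim rim',ray(W,(573,221),.09))
S=cam('scene')
print('red magnet',[np.round(ray(S,(305,165),z),3) for z in (0,.05)])
```

```text
[4.49864493e-01 1.14405197e-04 2.71182702e-01] [ 2.08322307e+01  1.53297710e+00 -1.45415102e+01  1.40761930e-02
 -7.39146957e+01 -2.08017629e+01] 3.95 [0.62954038 0.33470445 0.94253924]
w0 slim rim [ 0.4294674 -0.0060218  0.09     ]
red magnet [array([0.769, 0.227, 0.   ]), array([0.692, 0.169, 0.05 ])]
```

View pics/w2.png

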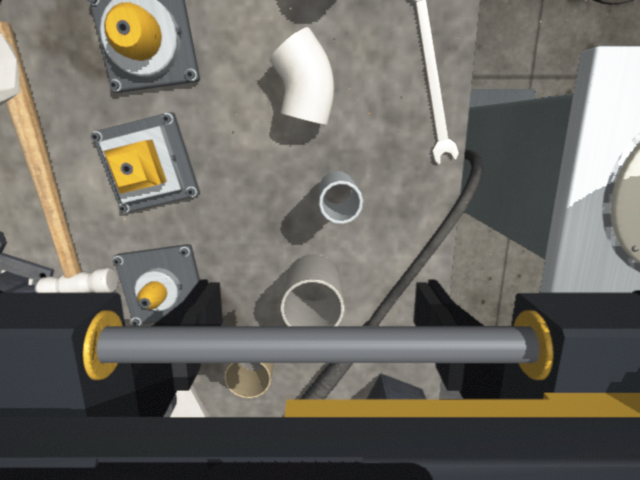

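Run:
```python
from h import *
import pickle
C=pickle.load(open('c_w2.pkl','rb'))
for n,uv,z in [('slim',(341,202),.09),('large',(312,306),.085),('med',(248,379),.055),('loc_slim',(145,299),.056),('loc_sq',(127,168),.056),('loc_large',(123,27),.056)]:
    print(n,np.round(ray(C,uv,z),4))
im=cv2.imread('pics/w2.png')
a=cv2.resize(im[150:330,260:400],None,fx=4,fy=3.3,interpolation=cv2.INTER_CUBIC)
b=cv2.resize(im[230:330,100:220],None,fx=5,fy=5,interpolation=cv2.INTER_CUBIC)
# overlay predicted rims
def rim(x,y,D,z,n=60):
    t=np.linspace(0,2*np.pi,n); return np.c_[x+D/2*np.cos(t),y+D/2*np.sin(t),0*t+z]
v=im.copy()
v=cv2.resize(v,None,fx=4,fy=4,interpolation=cv2.INTER_CUBIC)
for x,y,D,z in [(.4294,-.0055,.042,.09),(.4294,-.0055,.036,.09),(.4552,.1108,.067,.085),(.4552,.1108,.061,.085),(.5374,.2205,.056,.055)]:
    cv2.polylines(v,[np.int32(proj(C,rim(x,y,D,z))*4+2)],True,(0,0,255),1)
cv2.imwrite('pics/c6.png',v[160*4:340*4,250*4:400*4]); 
cv2.imwrite('pics/c7.png',b)
```

```text
slim [ 0.4275 -0.0056  0.09  ]
large [0.4558 0.1063 0.085 ]
med [0.5336 0.217  0.055 ]
loc_slim [0.6445 0.1118 0.056 ]
loc_sq [ 0.6453 -0.0342  0.056 ]
loc_large [ 0.6317 -0.1643  0.056 ]
```

View pics/c6.png

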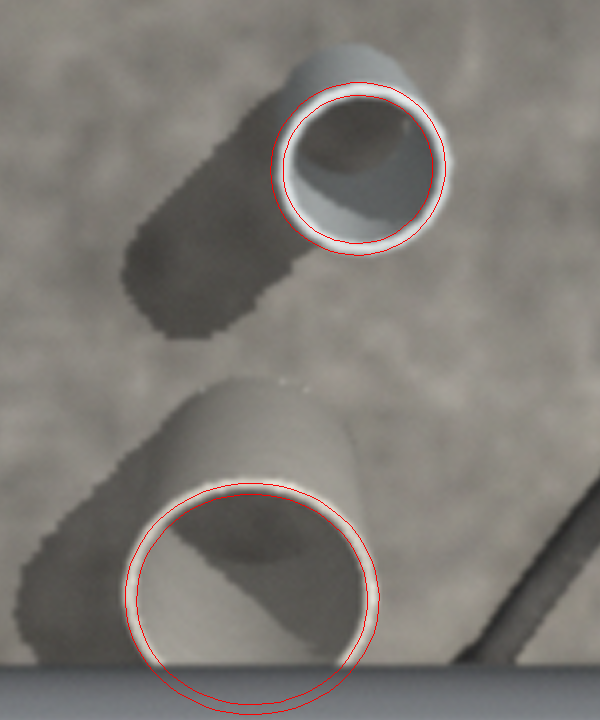

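View pics/c7.png

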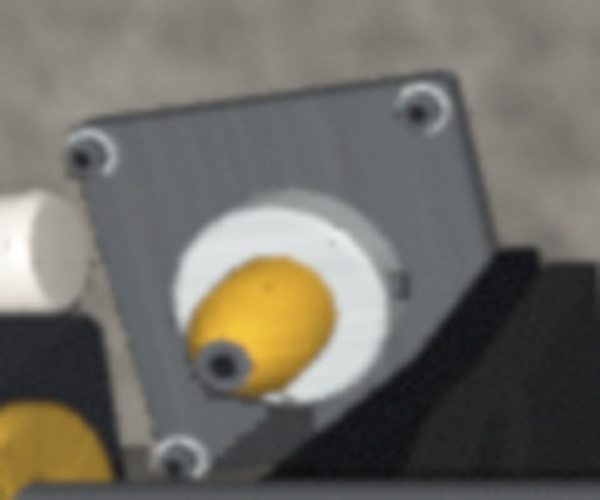

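Run:
```python
from h import *
import pickle
C=pickle.load(open('c_w2.pkl','rb'))
print(ray(C,(144.4,302.4),.056)); a=ray(C,(183.6,251.6),.014); b=ray(C,(135.6,321.6),.014); print((a+b)/2)
# shoulder disc centre (crop centre approx ((173+388)/2,(205+405)/2))
print(ray(C,(100+281/5,230+305/5),.026))
```

```text
[0.64566668 0.11601906 0.056     ]
[0.64550422 0.11577042 0.014     ]
[0.64409331 0.11515959 0.026     ]
```

Request:
drive_tool:
  series:
    - [[-0.07,-0.02,-0.1,0,0,0,0],[-0.14,-0.04,-0.25,0,0,0,0],[-0.14,-0.04,-0.4,0,0,0,0],[-0.14,-0.04,-0.55,0,0,0,0],[-0.14,-0.04,-0.7,0,0,0,0],[-0.14,-0.04,-0.83,0,0,0,0],[-0.14,-0.04,-0.93,0,0,0,0],[-0.14,-0.04,-1,0,0,0,0],[-0.14,-0.04,-1,0,0,0,0],[-0.14,-0.04,-1,0,0,0,0]]

```text
time_s: 4.95
tcp_pos: [0.4291, -0.0061, 0.1214]
ee_rot: [[-0.0, -1.0, 0.0], [-1.0, 0.0, -0.0], [0.0, -0.0, -1.0]]
wrist_force: [0.7, 0.4, 0.1]
gripper_width: 0.998
```

Request:
drive_tool:
  series:
    - [[0,0,-0.12,0,0,0,0],[0,0,-0.25,0,0,0,0],[0,0,-0.37,0,0,0,0],[0,0,-0.47,0,0,0,0],[0,0,-0.47,0,0,0,0],[0,0,-0.47,0,0,0,255],[0,0,-0.47,0,0,0,255],[0,0,-0.47,0,0,0,255],[0,0,-0.47,0,0,0,255],[0,0,-0.47,0,0,0,255]]

```text
time_s: 5.95
tcp_pos: [0.4287, -0.0059, 0.051]
ee_rot: [[0.0, -1.0, 0.001], [-1.0, -0.0, 0.0], [-0.0, -0.001, -1.0]]
wrist_force: [-0.0, 0.8, 0.5]
gripper_width: 0.63
```

Request:
drive_tool:
  series:
    - [[0,0,0,0,0,0,255],[0,0,0,0,0,0,255],[0,0,0,0,0,0,255],[0,0,0,0,0,0,255],[0,0,0.02,0,0,0,255],[0,0,0.1,0,0,0,255],[0,0,0.25,0,0,0,255],[0,0,0.42,0,0,0,255],[0,0,0.6,0,0,0,255],[0,0,0.73,0,0,0,255]]

```text
time_s: 6.95
tcp_pos: [0.4285, -0.0059, 0.1614]
ee_rot: [[-0.0, -1.0, 0.001], [-1.0, 0.0, 0.001], [-0.001, -0.001, -1.0]]
wrist_force: [0.4, -0.5, -2.6]
gripper_width: 0.468
```

Request:
drive_tool:
  series:
    - [[0.1,0.06,0,0,0,0,255],[0.22,0.13,0,0,0,0,255],[0.35,0.2,0,0,0,0,255],[0.48,0.27,0,0,0,0,255],[0.61,0.34,0,0,0,0,255],[0.74,0.41,0,0,0,0,255],[0.87,0.49,0,0,0,0,255],[1,0.57,0,0,0,0,255],[1,0.57,0,0,0,0,255],[1,0.57,0,0,0,0,255]]

```text
time_s: 7.95
tcp_pos: [0.5777, 0.0795, 0.1588]
ee_rot: [[-0.0, -1.0, -0.003], [-1.0, 0.0, -0.001], [0.001, 0.003, -1.0]]
wrist_force: [-0.1, -0.1, -1.4]
gripper_width: 0.468
```

Request:
drive_tool:
  series:
    - [[0.11,0.06,0,0,0,0,255],[0.22,0.12,0,0,0,0,255],[0.34,0.18,0,0,0,0,255],[0.447,0.243,0,0,0,0,255],[0.447,0.243,-0.07,0,0,0,255],[0.447,0.243,-0.15,0,0,0,255],[0.447,0.243,-0.24,0,0,0,255],[0.447,0.243,-0.33,0,0,0,255],[0.447,0.243,-0.33,0,0,0,255],[0.447,0.243,-0.33,0,0,0,255]]

```text
time_s: 8.95
tcp_pos: [0.6453, 0.1157, 0.1103]
ee_rot: [[0.0, -1.0, -0.001], [-1.0, -0.0, -0.001], [0.001, 0.001, -1.0]]
wrist_force: [0.3, -1.0, -2.1]
gripper_width: 0.466
```

Run:
```python
from h import *
s=r.sense(); print(s['tcp_pos'],s['joints'],s['time_s'],s['wrist_force'])
for n in ['scene','side','wrist']:
    im=r.capture(n)[:,:,::-1]; cv2.imwrite(f'pics/{n}3.png',im)
    C=cam(n); u=proj(C,[.6455,.116,.07])[0].astype(int); print(n,u)
    if n!='wrist':
        x,y=u; c=im[y-60:y+60,x-70:x+70]; cv2.imwrite(f'pics/{n}3c.png',cv2.resize(c,None,fx=4,fy=4,interpolation=cv2.INTER_CUBIC))
```

```text
[0.64525912 0.1156511  0.11028117] [ 2.42816135e+01  2.85312099e+01 -1.22016192e+00  2.43650871e-02
 -6.03025724e+01 -2.42841303e+01] 8.95 [ 0.30780465 -0.99876784 -2.07952816]
scene [311 171]
side [341 181]
wrist [319 252]
```

View pics/scene3c.png

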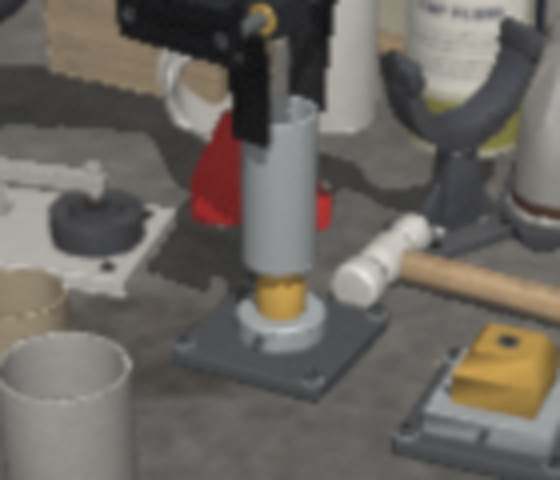

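View pics/side3c.png

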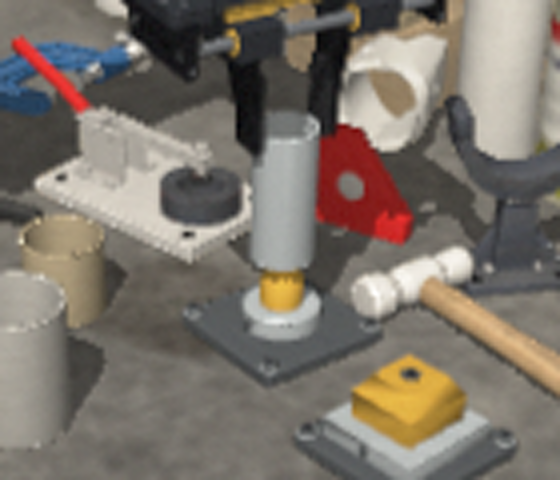

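View pics/wrist3.png

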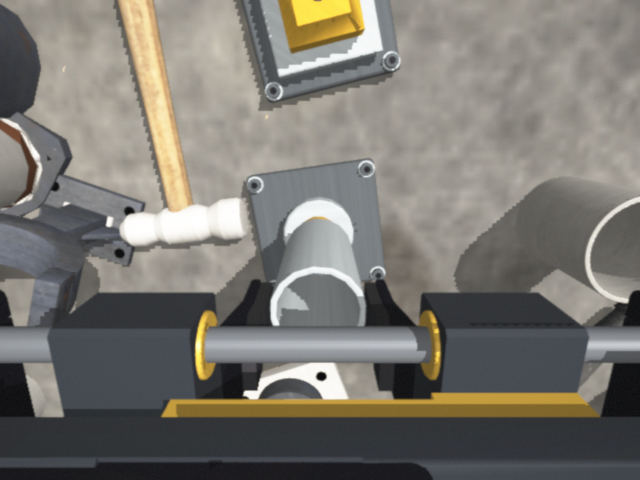

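Request:
drive_tool:
  series:
    - [[0,0,-0.05,0,0,0,255],[0,0,-0.1,0,0,0,255],[0,0,-0.15,0,0,0,255],[0,0,-0.19,0,0,0,255],[0,0,-0.21,0,0,0,255],[0,0,-0.22,0,0,0,255],[0,0,-0.227,0,0,0,255],[0,0,-0.227,0,0,0,255],[0,0,-0.227,0,0,0,255],[0,0,-0.227,0,0,0,255]]

```text
time_s: 10.1
tcp_pos: [0.6458, 0.1161, 0.0769]
ee_rot: [[0.0, -1.0, 0.001], [-1.0, -0.0, 0.0], [-0.0, -0.001, -1.0]]
wrist_force: [-0.5, 0.4, -1.6]
gripper_width: 0.471
```

Request:
drive_tool:
  series:
    - [[0,0,-0.006,0,0,0,255],[0,0,-0.006,0,0,0,0],[0,0,-0.006,0,0,0,0],[0,0,-0.006,0,0,0,0],[0,0,-0.006,0,0,0,0],[0,0,0.02,0,0,0,0],[0,0,0.12,0,0,0,0],[0,0,0.27,0,0,0,0],[0,0,0.42,0,0,0,0],[0,0,0.55,0,0,0,0]]

```text
time_s: 11.1
tcp_pos: [0.6459, 0.116, 0.1607]
ee_rot: [[0.0, -1.0, 0.001], [-1.0, -0.0, 0.0], [-0.0, -0.001, -1.0]]
wrist_force: [0.3, 1.0, -0.1]
gripper_width: 0.997
```

Run:
```python
from h import *
s=r.sense(); print(s['tcp_pos'],s['time_s'],s['wrist_force'],s['gripper_width'])
for n in ['scene','side']:
    im=r.capture(n)[:,:,::-1]
    C=cam(n); x,y=proj(C,[.6455,.116,.07])[0].astype(int)
    c=im[y-45:y+45,x-50:x+50]; cv2.imwrite(f'pics/{n}4c.png',cv2.resize(c,None,fx=4,fy=4,interpolation=cv2.INTER_CUBIC))
a=cv2.imread('pics/scene4c.png');b=cv2.imread('pics/side4c.png'); cv2.imwrite('pics/p4.png',np.hstack([a,b]))
```

```text
[0.6458866  0.11601118 0.16067491] 11.1 [ 0.32504135  1.01884569 -0.08267961] 0.996809078120778
```

View pics/p4.png

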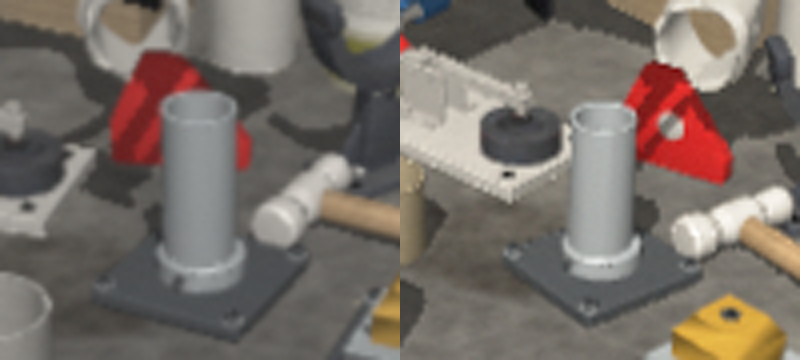

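Request:
drive_tool:
  series:
    - [[-0.12,0,0,0,0,0,0],[-0.25,0,0,0,0,0,0],[-0.4,0,0,0,0,0,0],[-0.55,0,0,0,0,0,0],[-0.7,-0.01,0,0,0,0,0],[-0.85,-0.02,0,0,0,0,0],[-1,-0.03,0,0,0,0,0],[-1,-0.034,0,0,0,0,0],[-1,-0.034,0,0,0,0,0],[-1,-0.034,0,0,0,0,0]]

```text
time_s: 12.2
tcp_pos: [0.4962, 0.111, 0.1589]
ee_rot: [[-0.0, -1.0, 0.0], [-1.0, 0.0, -0.0], [0.0, -0.0, -1.0]]
wrist_force: [0.5, -0.2, -0.5]
gripper_width: 1.001
```

Run:
```python
from h import *
import pickle
C=cam('wrist'); im=r.capture('wrist')[:,:,::-1].copy()
s=r.sense(); print(s['tcp_pos'],s['time_s'],s['wrist_force'],s['gripper_width'])
pickle.dump(C,open('c_w5.pkl','wb')); cv2.imwrite('pics/w5.png',im)
def rim(x,y,D,z,n=60):
    t=np.linspace(0,2*np.pi,n); return np.c_[x+D/2*np.cos(t),y+D/2*np.sin(t),0*t+z]
for x,y,D,z in [(.4552,.1108,.067,.085),(.4552,.1108,.061,.085),(.5374,.2205,.056,.055)]:
    cv2.polylines(im,[np.int32(proj(C,rim(x,y,D,z)))],True,(0,0,255),1)
cv2.imwrite('pics/w5o.png',im)
```

```text
[0.4962298  0.11099154 0.15878983] 12.25 [0.33852191 0.86192133 0.69278644] 1.0019363237286953
```

View pics/w5o.png

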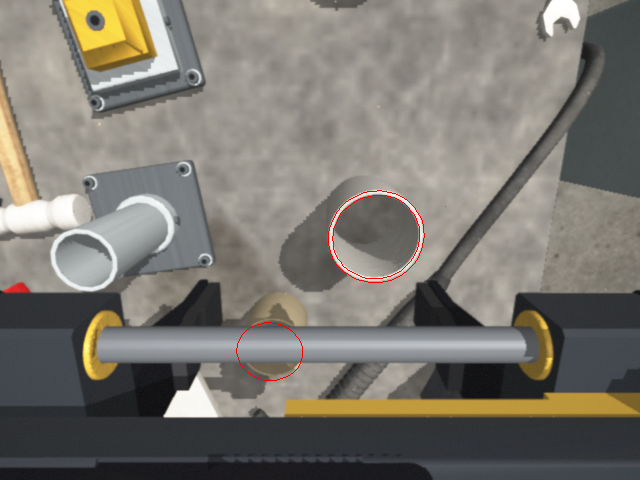

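Run:
```python
from h import *
import pickle
C=pickle.load(open('c_w5.pkl','rb'))
for uv in [(420,290),(435,290),(447,262),(460,262)]:
    print(uv,[np.round(ray(C,uv,z)[:2],3) for z in (0,.02,.04)])
S=cam('scene'); D=cam('side')
im=cv2.imread('pics/side0.png')[150:330,180:320]; cv2.imwrite('pics/c8.png',cv2.resize(im,None,fx=4,fy=3.3,interpolation=cv2.INTER_CUBIC))
```

```text
(420, 290) [array([0.398, 0.187]), array([0.403, 0.178]), array([0.409, 0.17 ])]
(435, 290) [array([0.383, 0.187]), array([0.39 , 0.178]), array([0.396, 0.17 ])]
(447, 262) [array([0.374, 0.158]), array([0.381, 0.151]), array([0.388, 0.144])]
(460, 262) [array([0.362, 0.158]), array([0.37 , 0.151]), array([0.377, 0.144])]
```

View pics/c8.png

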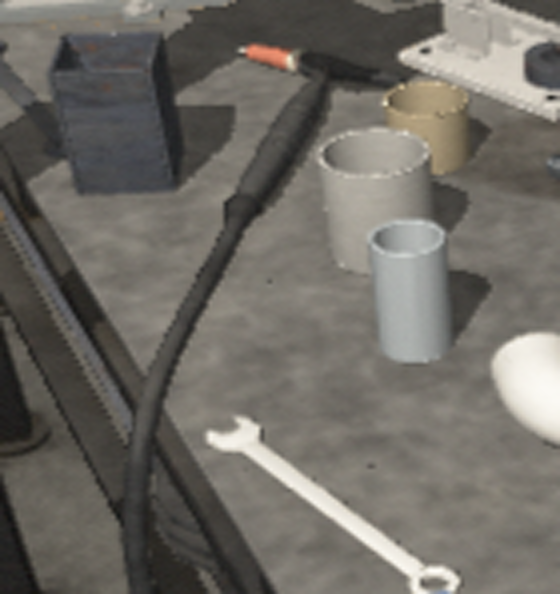

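Request:
drive_tool:
  series:
    - [[-0.13,0,0,0,0,0,0],[-0.269,0,0,0,0,0,0],[-0.269,0,-0.1,0,0,0,0],[-0.269,0,-0.25,0,0,0,0],[-0.269,0,-0.42,0,0,0,0],[-0.269,0,-0.6,0,0,0,0],[-0.269,0,-0.72,0,0,0,0],[-0.269,0,-0.756,0,0,0,0],[-0.269,0,-0.756,0,0,0,255],[-0.269,0,-0.756,0,0,0,255]]

```text
time_s: 13.25
tcp_pos: [0.4562, 0.1113, 0.0464]
ee_rot: [[0.0, -1.0, 0.001], [-1.0, -0.0, 0.001], [-0.001, -0.001, -1.0]]
wrist_force: [-0.2, -0.6, 0.1]
gripper_width: 0.893
```

Request:
drive_tool:
  series:
    - [[0,0,0,0,0,0,255],[0,0,0,0,0,0,255],[0,0,0,0,0,0,255],[0,0,0,0,0,0,255],[0,0,0.02,0,0,0,255],[0,0,0.1,0,0,0,255],[0,0,0.25,0,0,0,255],[0,0,0.42,0,0,0,255],[0,0,0.6,0,0,0,255],[0,0,0.75,0,0,0,255]]

```text
time_s: 14.25
tcp_pos: [0.454, 0.1105, 0.1583]
ee_rot: [[-0.001, -1.0, -0.002], [-1.0, 0.001, -0.0], [0.0, 0.002, -1.0]]
wrist_force: [1.3, 1.0, -4.3]
gripper_width: 0.752
```

Request:
drive_tool:
  series:
    - [[0.05,-0.08,0,0,0,-0.05,255],[0.11,-0.17,0,0,0,-0.11,255],[0.18,-0.28,0,0,0,-0.17,255],[0.25,-0.39,0,0,0,-0.23,255],[0.32,-0.5,0,0,0,-0.29,255],[0.39,-0.61,0,0,0,-0.35,255],[0.46,-0.72,0,0,0,-0.41,255],[0.53,-0.82,0,0,0,-0.46,255],[0.589,-0.917,0,0,0,-0.5,255],[0.589,-0.917,0,0,0,-0.5,255]]

```text
time_s: 15.25
tcp_pos: [0.5428, -0.0281, 0.1563]
ee_rot: [[-0.709, -0.705, -0.004], [-0.705, 0.709, -0.0], [0.003, 0.002, -1.0]]
wrist_force: [0.2, 0.3, -4.3]
gripper_width: 0.753
```

Request:
drive_tool:
  series:
    - [[0.08,-0.12,0,0,0,-0.06,255],[0.16,-0.25,0,0,0,-0.13,255],[0.25,-0.39,0,0,0,-0.2,255],[0.34,-0.53,0,0,0,-0.27,255],[0.43,-0.67,0,0,0,-0.34,255],[0.52,-0.81,0,0,0,-0.41,255],[0.589,-0.917,0,0,0,-0.47,255],[0.589,-0.917,-0.1,0,0,-0.5,255],[0.589,-0.917,-0.2,0,0,-0.5,255],[0.589,-0.917,-0.31,0,0,-0.5,255]]

```text
time_s: 16.25
tcp_pos: [0.6306, -0.1635, 0.1096]
ee_rot: [[-1.0, -0.0, -0.003], [-0.0, 1.0, 0.001], [0.003, 0.001, -1.0]]
wrist_force: [0.0, 0.1, -5.0]
gripper_width: 0.752
```

```bash
cat > look.py <<'E'
import sys
from h import *
x,y,z,tag=float(sys.argv[1]),float(sys.argv[2]),float(sys.argv[3]),sys.argv[4]
s=r.sense(); print(s['tcp_pos'].round(4),s['joints'].round(1),s['time_s'],s['wrist_force'].round(1),round(s['gripper_width'],3)); L=[]
for n in ['scene','side']:
    im=r.capture(n)[:,:,::-1]; u,v=proj(cam(n),[x,y,z])[0].astype(int)
    im=cv2.copyMakeBorder(im,80,80,80,80,cv2.BORDER_CONSTANT); u+=80; v+=80
    L.append(cv2.resize(im[v-55:v+55,u-50:u+50],None,fx=4,fy=4,interpolation=cv2.INTER_CUBIC))
cv2.imwrite(f'pics/p{tag}.png',np.hstack(L))
E
python3 look.py .632 -.164 .07 5
```

```text
[ 0.6306 -0.1635  0.1096] [ -0.4  28.3  -1.7  -0.1 -60.2 -89.6] 16.25 [ 0.   0.1 -5. ] 0.752
```

View pics/p5.png

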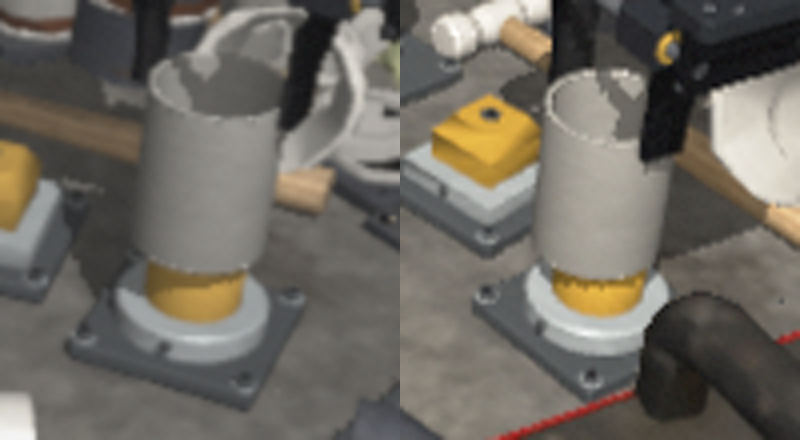

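Request:
drive_tool:
  series:
    - [[0,0,-0.05,0,0,0,255],[0,0,-0.1,0,0,0,255],[0,0,-0.15,0,0,0,255],[0,0,-0.2,0,0,0,255],[0,0,-0.23,0,0,0,255],[0,0,-0.25,0,0,0,255],[0,0,-0.26,0,0,0,255],[0,0,-0.264,0,0,0,255],[0,0,-0.264,0,0,0,255],[0,0,-0.264,0,0,0,255]]

```text
time_s: 17.35
tcp_pos: [0.6322, -0.1643, 0.0729]
ee_rot: [[-1.0, -0.0, 0.001], [-0.0, 1.0, -0.0], [-0.001, -0.0, -1.0]]
wrist_force: [0.3, 0.5, -0.9]
gripper_width: 0.755
```

Request:
drive_tool:
  series:
    - [[0,0,0,0,0,0,0],[0,0,0,0,0,0,0],[0,0,0,0,0,0,0],[0,0,0,0,0,0,0],[0,0,0.02,0,0,0,0],[0,0,0.1,0,0,0,0],[0,0,0.25,0,0,0,0],[0,0,0.42,0,0,0,0],[0,0,0.58,0,0,0,0],[0,0,0.7,0,0,0,0]]

```text
time_s: 18.35
tcp_pos: [0.6327, -0.1645, 0.1804]
ee_rot: [[-1.0, -0.0, 0.004], [-0.0, 1.0, -0.001], [-0.004, -0.001, -1.0]]
wrist_force: [-0.7, -0.4, 0.7]
gripper_width: 0.999
```

```bash
python3 look.py .632 -.164 .07 6
python3 - <<'E'
from h import *
im=r.capture('wrist')[:,:,::-1]; cv2.imwrite('pics/w6.png',im)
E
```

```text
[ 0.6327 -0.1645  0.1804] [ -0.4  25.1   3.7   0.  -68.3 -89.6] 18.35 [-0.7 -0.4  0.7] 0.999
```

View pics/p6.png

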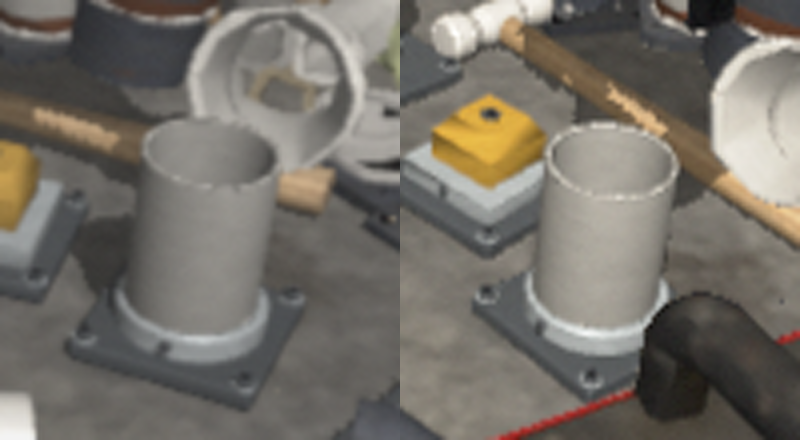

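View pics/w6.png

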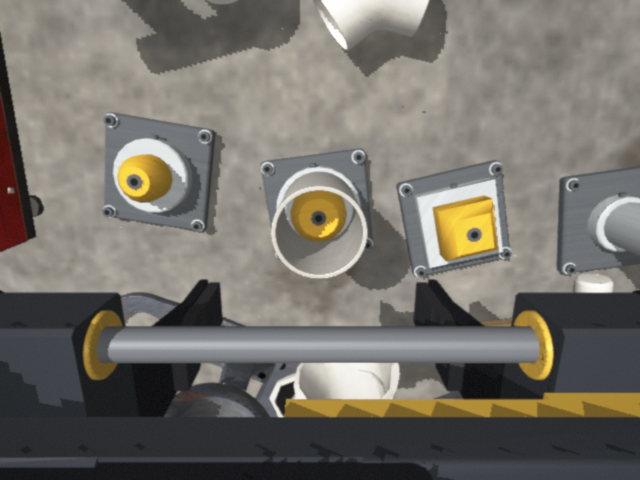

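Request:
drive_tool:
  series:
    - [[-0.04,0.1,0,0,0,0,0],[-0.08,0.22,0,0,0,0,0],[-0.13,0.35,0,0,0,0,0],[-0.18,0.5,0,0,0,0,0],[-0.23,0.65,0,0,0,0,0],[-0.28,0.8,0,0,0,0,0],[-0.33,0.93,0,0,0,0,0],[-0.36,1,0,0,0,0,0],[-0.36,1,0,0,0,0,0],[-0.36,1,0,0,0,0,0]]

```text
time_s: 19.5
tcp_pos: [0.5777, -0.014, 0.177]
ee_rot: [[-1.0, -0.001, -0.0], [-0.001, 1.0, -0.0], [0.0, -0.0, -1.0]]
wrist_force: [-0.6, -0.4, -0.4]
gripper_width: 1.002
```

Request:
drive_tool:
  series:
    - [[-0.04,0.1,0,0,0,0,0],[-0.08,0.22,0,0,0,0,0],[-0.13,0.35,0,0,0,0,0],[-0.18,0.5,0,0,0,0,0],[-0.23,0.65,0,0,0,0,0],[-0.28,0.8,0,0,0,0,0],[-0.33,0.93,0,0,0,0,0],[-0.36,1,0,0,0,0,0],[-0.36,1,0,0,0,0,0],[-0.36,1,0,0,0,0,0]]

```text
time_s: 20.5
tcp_pos: [0.524, 0.1354, 0.1771]
ee_rot: [[-1.0, 0.0, -0.0], [0.0, 1.0, -0.0], [0.0, -0.0, -1.0]]
wrist_force: [-0.2, -0.7, -0.0]
gripper_width: 1.001
```

Run:
```python
from h import *
import pickle
C=cam('wrist'); im=r.capture('wrist')[:,:,::-1].copy()
s=r.sense(); print(s['tcp_pos'],s['time_s'],s['wrist_force'],s['gripper_width'])
pickle.dump(C,open('c_w7.pkl','wb')); cv2.imwrite('pics/w7.png',im)
```

```text
[0.52404056 0.13518332 0.17704074] 20.55 [ 1.46819618 -0.10236252 -0.21951488] 0.9998837535157175
```

View pics/w7.png

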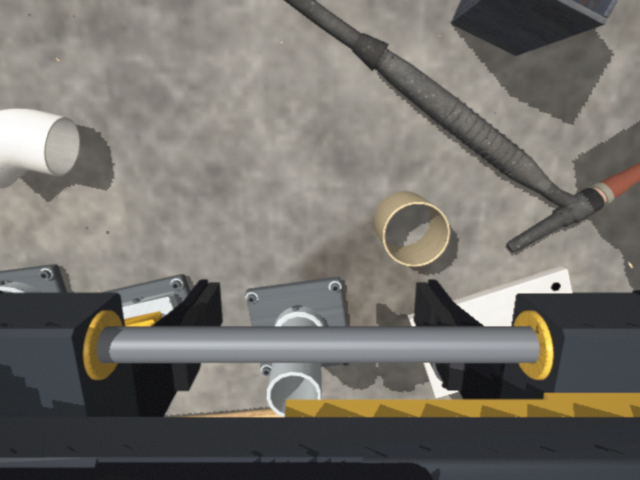

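Run:
```python
from h import *
import pickle
from scipy.optimize import least_squares
C=pickle.load(open('c_w7.pkl','rb'))
im=cv2.imread('pics/w7.png')
print('med',ray(C,(416.5,234.5),.055))
for n,uv,z in [('tip',(512,248),.03),('tip',(512,248),0),('torch joint',(580,205),.03),('plate',(412,318),.01),('plate',(568,272),.01),('knuckle',(372,50),.03),('box low',(517,53),0),('box',(455,18),.0),('box',(610,18),0)]:
    print(n,uv,ray(C,uv,z).round(3))
def rim(x,y,D,z,n=60):
    t=np.linspace(0,2*np.pi,n); return np.c_[x+D/2*np.cos(t),y+D/2*np.sin(t),0*t+z]
p=ray(C,(416.5,234.5),.055)
v=cv2.resize(im[180:290,360:470],None,fx=5,fy=5,interpolation=cv2.INTER_CUBIC)
for D in (.056,.051): cv2.polylines(v,[np.int32((proj(C,rim(p[0],p[1],D,.055))-[360,180])*5+2)],True,(0,0,255),1)
cv2.imwrite('pics/c9.png',v)
```

```text
med [0.53427849 0.21723391 0.055     ]
tip (512, 248) [0.554 0.311 0.03 ]
tip (512, 248) [0.563 0.326 0.   ]
torch joint (580, 205) [0.514 0.365 0.03 ]
plate (412, 318) [0.634 0.23  0.01 ]
plate (568, 272) [0.585 0.379 0.01 ]
knuckle (372, 50) [0.39  0.178 0.03 ]
box low (517, 53) [0.388 0.307 0.   ]
box (455, 18) [0.361 0.251 0.   ]
box (610, 18) [0.361 0.381 0.   ]
```

View pics/c9.png

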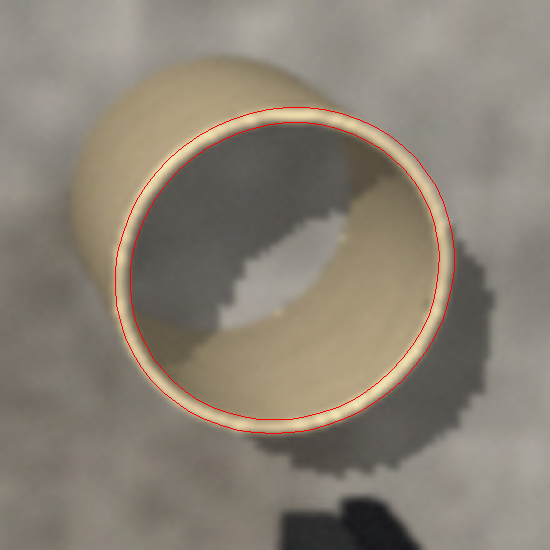

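Run:
```python
from h import *
c=r.camera_info('wrist')
R=np.array([[-1,0,.004],[0,1,-.001],[-.004,-.001,-1]]); T=np.eye(4); T[:3,:3]=R; T[:3,3]=[.6327,-.1645,.1804]
M=T@c['hand_eye']; C=(c['K'],M[:3,3],M[:3,:3])
print('med dot',ray(C,(134,182),.056),'sq dot',ray(C,(474,235),.056),'large hole',ray(C,(318,218),.056))
for uv in [(33,238),(40,205),(5,40),(25,190)]:
    print(uv,[ray(C,uv,z).round(3)[:2] for z in (0,.05,.1,.15,.2)])
S=cam('scene')
for uv in [(572,240),(590,172),(553,268),(500,393)]:
    print('scene',uv,[ray(S,uv,z).round(3)[:2] for z in (0,.1,.2)])
D=cam('side')
for uv in [(341,308),(340,405),(547,237),(425,285)]:
    print('side',uv,[ray(D,uv,z).round(3)[:2] for z in (0,.1,.2,.25)])
```

```text
med dot [ 0.60037501 -0.31214185  0.056     ] sq dot [ 0.64459991 -0.03422811  0.056     ] large hole [ 0.6300499  -0.16432224  0.056     ]
(33, 238) [array([ 0.663, -0.445]), array([ 0.649, -0.408]), array([ 0.634, -0.37 ]), array([ 0.62 , -0.332]), array([ 0.606, -0.294])]
(40, 205) [array([ 0.63 , -0.432]), array([ 0.62 , -0.396]), array([ 0.61, -0.36]), array([ 0.6  , -0.324]), array([ 0.59 , -0.288])]
(5, 40) [array([ 0.486, -0.433]), array([ 0.496, -0.397]), array([ 0.505, -0.361]), array([ 0.514, -0.325]), array([ 0.524, -0.288])]
(25, 190) [array([ 0.616, -0.443]), array([ 0.608, -0.406]), array([ 0.6  , -0.368]), array([ 0.592, -0.331]), array([ 0.584, -0.293])]
scene (572, 240) [array([ 0.827, -0.424]), array([ 0.663, -0.43 ]), array([ 0.499, -0.435])]
scene (590, 172) [array([ 1.174, -0.394]), array([ 0.951, -0.405]), array([ 0.727, -0.416])]
scene (553, 268) [array([ 0.708, -0.415]), array([ 0.565, -0.422]), array([ 0.421, -0.429])]
scene (500, 393) [array([ 0.368, -0.424]), array([ 0.283, -0.43 ]), array([ 0.197, -0.435])]
side (341, 308) [array([ 0.46 , -0.213]), array([ 0.411, -0.296]), array([ 0.361, -0.38 ]), array([ 0.336, -0.421])]
side (340, 405) [array([ 0.354, -0.397]), array([ 0.322, -0.451]), array([ 0.289, -0.505]), array([ 0.272, -0.531])]
side (547, 237) [array([ 1.007, -0.237]), array([ 0.87 , -0.317]), array([ 0.732, -0.396]), array([ 0.664, -0.436])]
side (425, 285) [array([ 0.648, -0.237]), array([ 0.568, -0.316]), array([ 0.488, -0.396]), array([ 0.448, -0.435])]
```

Request:
drive_tool:
  series:
    - [[0.02,0.18,0,0,0,0,0],[0.05,0.36,0,0,0,0,0],[0.069,0.543,-0.05,0,0,0,0],[0.069,0.543,-0.18,0,0,0,0],[0.069,0.543,-0.34,0,0,0,0],[0.069,0.543,-0.5,0,0,0,0],[0.069,0.543,-0.66,0,0,0,0],[0.069,0.543,-0.8,0,0,0,0],[0.069,0.543,-0.92,0,0,0,0],[0.069,0.543,-1,0,0,0,0]]

```text
time_s: 21.55
tcp_pos: [0.5341, 0.2159, 0.0255]
ee_rot: [[-1.0, 0.002, -0.002], [0.002, 1.0, -0.001], [0.002, -0.001, -1.0]]
wrist_force: [0.1, 1.1, 0.2]
gripper_width: 0.994
```

Request:
drive_tool:
  series:
    - [[0,0,-0.03,0,0,0,0],[0,0,-0.055,0,0,0,0],[0,0,-0.055,0,0,0,255],[0,0,-0.055,0,0,0,255],[0,0,-0.055,0,0,0,255],[0,0,-0.055,0,0,0,255],[0,0,-0.055,0,0,0,255],[0,0,-0.055,0,0,0,255],[0,0,-0.055,0,0,0,255],[0,0,-0.055,0,0,0,255]]

```text
time_s: 22.55
tcp_pos: [0.5344, 0.2174, 0.0192]
ee_rot: [[-1.0, -0.0, 0.001], [-0.0, 1.0, 0.0], [-0.001, 0.0, -1.0]]
wrist_force: [-0.9, -0.9, 2.8]
gripper_width: 0.61
```

Request:
drive_tool:
  series:
    - [[0,0,0.03,0,0,0,255],[0,0,0.12,0,0,0,255],[0,0,0.27,0,0,0,255],[0,0,0.44,0,0,0,255],[0.02,-0.1,0.62,0,0,0,255],[0.03,-0.22,0.8,0,0,0,255],[0.05,-0.37,0.93,0,0,0,255],[0.07,-0.53,1,0,0,0,255],[0.09,-0.69,1,0,0,0,255],[0.1,-0.85,1,0,0,0,255]]

```text
time_s: 23.55
tcp_pos: [0.5491, 0.0888, 0.1692]
ee_rot: [[-1.0, 0.0, 0.0], [0.0, 1.0, 0.0], [-0.0, 0.0, -1.0]]
wrist_force: [1.0, 0.5, -0.8]
gripper_width: 0.613
```

Request:
drive_tool:
  series:
    - [[0.01,-0.14,0,0,0,-0.04,255],[0.02,-0.28,0,0,0,-0.09,255],[0.04,-0.42,0,0,0,-0.14,255],[0.05,-0.54,0,0,0,-0.19,255],[0.06,-0.66,0,0,0,-0.24,255],[0.07,-0.76,0,0,0,-0.29,255],[0.08,-0.85,0,0,0,-0.33,255],[0.09,-0.92,0,0,0,-0.37,255],[0.1,-0.97,0,0,0,-0.4,255],[0.1,-1,0,0,0,-0.4,255]]

```text
time_s: 24.55
tcp_pos: [0.5638, -0.0609, 0.1684]
ee_rot: [[-0.809, 0.588, -0.001], [0.588, 0.809, 0.0], [0.001, -0.001, -1.0]]
wrist_force: [-0.0, 0.4, -0.8]
gripper_width: 0.613
```

Request:
drive_tool:
  series:
    - [[0.01,-0.1,0,0,0,-0.04,255],[0.02,-0.2,0,0,0,-0.09,255],[0.04,-0.32,0,0,0,-0.14,255],[0.05,-0.44,0,0,0,-0.19,255],[0.06,-0.56,0,0,0,-0.24,255],[0.07,-0.68,0,0,0,-0.29,255],[0.08,-0.8,0,0,0,-0.33,255],[0.09,-0.9,0,0,0,-0.37,255],[0.1,-0.97,0,0,0,-0.4,255],[0.1,-1,0,0,0,-0.4,255]]

```text
time_s: 25.55
tcp_pos: [0.5791, -0.2109, 0.1685]
ee_rot: [[-0.309, 0.951, -0.001], [0.951, 0.309, 0.0], [0.0, -0.001, -1.0]]
wrist_force: [-0.5, 0.1, -0.9]
gripper_width: 0.609
```

Request:
drive_tool:
  series:
    - [[0.03,-0.14,0,0,0,0,255],[0.06,-0.28,0,0,0,0,255],[0.09,-0.42,0,0,0,0,255],[0.12,-0.56,0,0,0,0,255],[0.14,-0.65,-0.05,0,0,0,255],[0.146,-0.682,-0.15,0,0,0,255],[0.146,-0.682,-0.27,0,0,0,255],[0.146,-0.682,-0.4,0,0,0,255],[0.146,-0.682,-0.5,0,0,0,255],[0.146,-0.682,-0.54,0,0,0,255]]

```text
time_s: 26.55
tcp_pos: [0.5992, -0.311, 0.0844]
ee_rot: [[-0.31, 0.951, -0.005], [0.951, 0.31, 0.002], [0.004, -0.004, -1.0]]
wrist_force: [-0.3, -0.0, -2.0]
gripper_width: 0.612
```

```bash
python3 look.py .601 -.3126 .07 8
python3 - <<'E'
from h import *
im=r.capture('wrist')[:,:,::-1]; cv2.imwrite('pics/w8.png',im)
E
```

```text
[ 0.5992 -0.311   0.0844] [-1.380e+01  3.180e+01  5.000e-01 -1.000e-01 -5.910e+01 -1.482e+02] 26.55 [-0.3 -0.  -2. ] 0.612
```

View pics/p8.png

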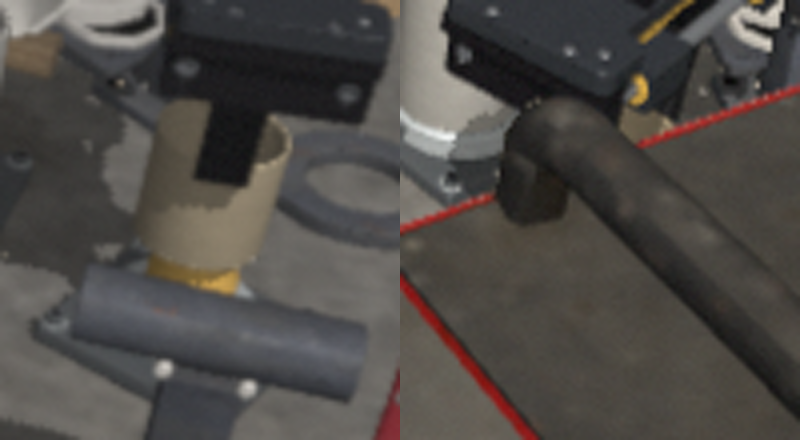

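View pics/w8.png

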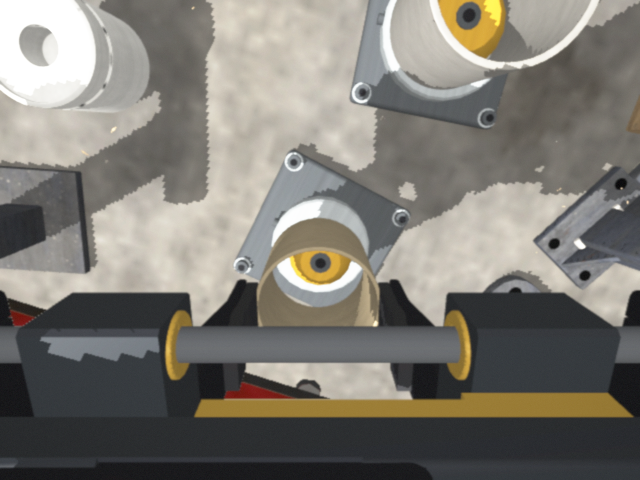

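Request:
drive_tool:
  series:
    - [[0,0,-0.04,0,0,0,255],[0,0,-0.09,0,0,0,255],[0,0,-0.14,0,0,0,255],[0,0,-0.19,0,0,0,255],[0,0,-0.23,0,0,0,255],[0,0,-0.26,0,0,0,255],[0,0,-0.275,0,0,0,255],[0,0,-0.284,0,0,0,255],[0,0,-0.284,0,0,0,255],[0,0,-0.284,0,0,0,255]]

```text
time_s: 27.7
tcp_pos: [0.6014, -0.3126, 0.0455]
ee_rot: [[-0.309, 0.951, 0.001], [0.951, 0.309, -0.0], [-0.0, 0.001, -1.0]]
wrist_force: [0.2, 0.4, -0.5]
gripper_width: 0.609
```

Request:
drive_tool:
  series:
    - [[0,0,-0.004,0,0,0,255],[0,0,-0.004,0,0,0,0],[0,0,-0.004,0,0,0,0],[0,0,-0.004,0,0,0,0],[0,0,-0.004,0,0,0,0],[0,0,0.05,0,0,0,0],[0,0,0.2,0,0,0,0],[0,0,0.4,0,0,0,0],[0,0,0.65,0,0,0,0],[0,0,0.87,0,0,0,0]]

```text
time_s: 28.7
tcp_pos: [0.6013, -0.3128, 0.1784]
ee_rot: [[-0.309, 0.951, 0.001], [0.951, 0.309, -0.001], [-0.001, 0.001, -1.0]]
wrist_force: [0.7, -0.7, 0.0]
gripper_width: 1.001
```

```bash
python3 look.py .601 -.3126 .07 9
python3 - <<'E'
from h import *
im=r.capture('wrist')[:,:,::-1]; cv2.imwrite('pics/w9.png',im)
E
```

```text
[ 0.6013 -0.3128  0.1784] [ -13.8   27.6    7.5    0.   -69.8 -148.2] 28.7 [ 0.7 -0.7  0. ] 1.001
```

View pics/p9.png

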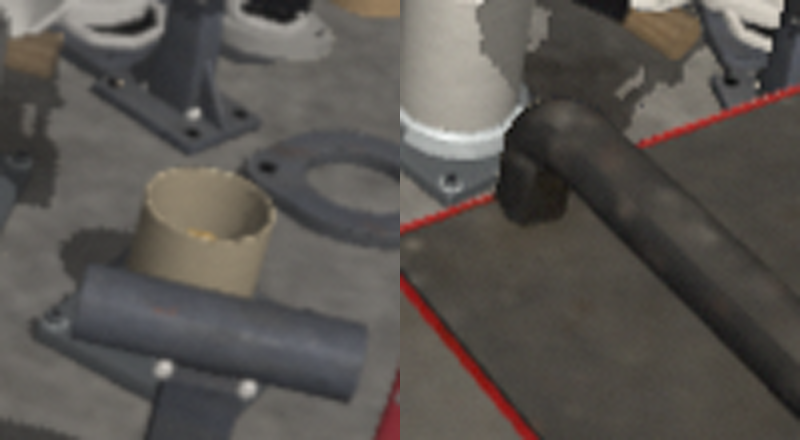

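View pics/w9.png

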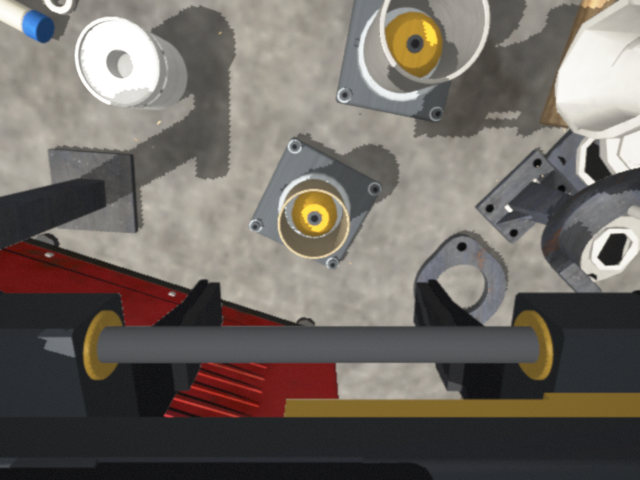

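Request:
drive_tool:
  series:
    - [[0,0.1,0.1,0,0,0,0],[-0.02,0.22,0.2,0,0,0,0],[-0.04,0.35,0.3,0,0,0,0],[-0.06,0.5,0.33,0,0,0.04,0],[-0.08,0.64,0.33,0,0,0.11,0],[-0.11,0.76,0.33,0,0,0.19,0],[-0.14,0.86,0.33,0,0,0.27,0],[-0.17,0.94,0.33,0,0,0.35,0],[-0.2,1,0.33,0,0,0.43,0],[-0.2,1,0.33,0,0,0.5,0]]

```text
time_s: 29.85
tcp_pos: [0.5705, -0.16, 0.2267]
ee_rot: [[-0.894, 0.447, 0.001], [0.447, 0.894, 0.0], [-0.001, 0.001, -1.0]]
wrist_force: [0.4, -1.0, 0.4]
gripper_width: 1.002
```

Request:
drive_tool:
  series:
    - [[-0.05,0.1,0,0,0,0.06,0],[-0.1,0.2,0,0,0,0.12,0],[-0.16,0.32,0,0,0,0.19,0],[-0.22,0.44,0,0,0,0.26,0],[-0.28,0.56,0,0,0,0.33,0],[-0.35,0.68,0,0,0,0.4,0],[-0.42,0.8,0,0,0,0.46,0],[-0.48,0.9,0,0,0,0.52,0],[-0.53,1,0,0,0,0.55,0],[-0.53,1,0,0,0,0.55,0]]

```text
time_s: 30.85
tcp_pos: [0.4905, -0.0105, 0.2265]
ee_rot: [[-0.922, -0.386, 0.001], [-0.386, 0.922, 0.001], [-0.002, 0.0, -1.0]]
wrist_force: [0.3, 0.1, 0.2]
gripper_width: 0.999
```

Request:
drive_tool:
  series:
    - [[-0.05,0.1,0,0,0,0.05,0],[-0.11,0.2,0,0,0,0.1,0],[-0.18,0.32,0,0,0,0.16,0],[-0.25,0.44,0,0,0,0.22,0],[-0.32,0.56,0,0,0,0.28,0],[-0.4,0.68,0,0,0,0.34,0],[-0.48,0.8,0,0,0,0.4,0],[-0.55,0.9,0,0,0,0.44,0],[-0.6,1,0,0,0,0.47,0],[-0.6,1,0,0,0,0.47,0]]

```text
time_s: 31.85
tcp_pos: [0.401, 0.1387, 0.226]
ee_rot: [[-0.424, -0.906, 0.001], [-0.906, 0.424, 0.001], [-0.001, -0.001, -1.0]]
wrist_force: [0.4, -0.1, 0.0]
gripper_width: 0.998
```

Run:
```python
from h import *
import pickle
C=cam('wrist'); im=r.capture('wrist')[:,:,::-1].copy()
s=r.sense(); print(s['tcp_pos'],s['joints'].round(1),s['time_s'],s['ee_rot'].round(3),s['gripper_width'])
pickle.dump(C,open('c_w10.pkl','wb')); cv2.imwrite('pics/w10.png',im)
```

```text
[0.40133596 0.13802614 0.22586123] [ 41.1   0.4 -22.3   0.  -67.3 -66.3] 31.9 [[-0.425 -0.905  0.001]
 [-0.905  0.425  0.   ]
 [-0.001 -0.001 -1.   ]] 0.9986647224235979
```

View pics/w10.png

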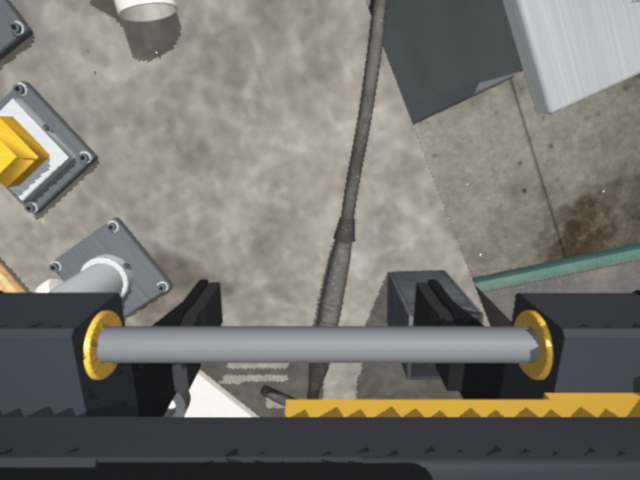

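Request:
drive_tool:
  series:
    - [[-0.04,0.1,0,0,0,0,0],[-0.07,0.2,0,0,0,0,0],[-0.11,0.32,0,0,0,0,0],[-0.16,0.44,0,0,0,0,0],[-0.2,0.56,0,0,0,0,0],[-0.24,0.68,0,0,0,0,0],[-0.28,0.8,0,0,0,0,0],[-0.31,0.9,0,0,0,0,0],[-0.34,0.97,0,0,0,0,0],[-0.35,1,0,0,0,0,0]]

```text
time_s: 32.9
tcp_pos: [0.349, 0.288, 0.2252]
ee_rot: [[-0.426, -0.905, -0.0], [-0.905, 0.426, -0.0], [0.0, -0.0, -1.0]]
wrist_force: [1.1, -0.4, -0.6]
gripper_width: 1.0
```

Run:
```python
from h import *
import pickle
C=cam('wrist'); im=r.capture('wrist')[:,:,::-1].copy()
s=r.sense(); print(s['tcp_pos'],s['joints'].round(1),s['time_s'],s['ee_rot'].round(3),s['gripper_width'])
pickle.dump(C,open('c_w11.pkl','wb')); cv2.imwrite('pics/w11.png',im)
def sq(x,y,th,w,d,z):
    s=np.array([[-1,-1],[1,-1],[1,1],[-1,1]])*[w/2,d/2]; c,n=np.cos(th),np.sin(th)
    return np.c_[s[:,0]*c-s[:,1]*n+x,s[:,0]*n+s[:,1]*c+y,[z]*4]
v=im.copy()
cv2.polylines(v,[np.int32(proj(C,sq(.349,.292,np.radians(64.8),.066,.065,.11)))],True,(0,0,255),1)
cv2.imwrite('pics/w11o.png',v)
```

```text
[0.34898973 0.28811969 0.22517192] [ 60.2   3.4 -19.1  -0.  -67.4 -85.4] 32.95 [[-0.425 -0.905 -0.   ]
 [-0.905  0.425 -0.   ]
 [ 0.     0.    -1.   ]] 1.001995021185955
```

View pics/w11o.png

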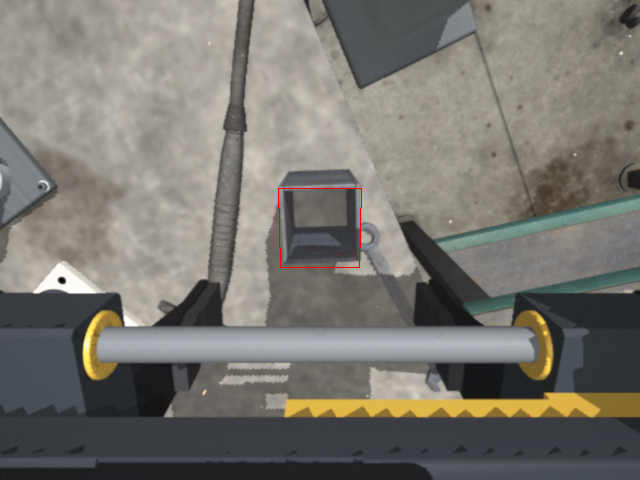

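Run:
```python
from h import *
import pickle
C=pickle.load(open('c_w11.pkl','rb')); im=cv2.imread('pics/w11.png')
def sq(x,y,th,w,d,z):
    s=np.array([[-1,-1],[1,-1],[1,1],[-1,1]])*[w/2,d/2]; c,n=np.cos(th),np.sin(th)
    return np.c_[s[:,0]*c-s[:,1]*n+x,s[:,0]*n+s[:,1]*c+y,[z]*4]
v=cv2.resize(im[160:280,255:385],None,fx=5,fy=5,interpolation=cv2.INTER_CUBIC)
for (x,y,a,col) in [(.349,.292,64.8,(0,0,255))]:
    cv2.polylines(v,[np.int32((proj(C,sq(x,y,np.radians(a),.066,.065,.11))-[255,160])*5+2)],True,col,1)
cv2.imwrite('pics/c11.png',v)
```

```text
(no output)
```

View pics/c11.png

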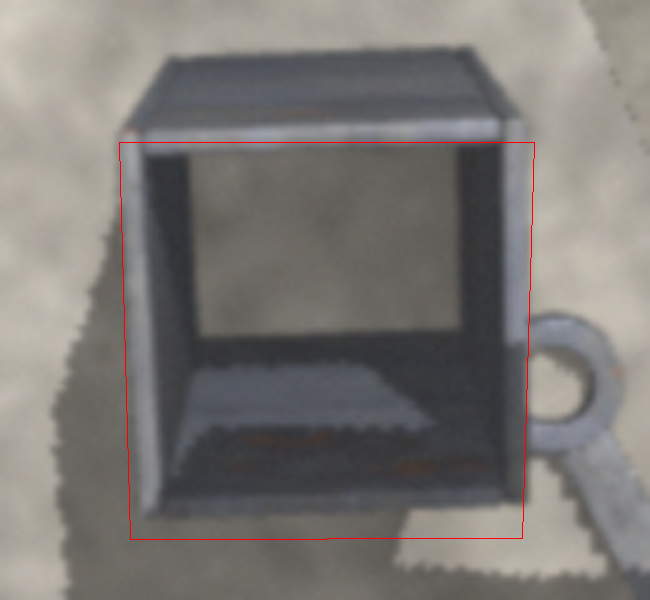

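Run:
```python
from h import *
import pickle
C=pickle.load(open('c_w11.pkl','rb'))
P=[ray(C,((u-2)/5+255,(v-2)/5+160),.11)[:2] for u,v in [(122,132),(520,122),(525,499),(151,512)]]
P=np.array(P); print(P.round(4)); print('c',P.mean(0).round(4))
for i in range(4):
    d=P[(i+1)%4]-P[i]; print(np.linalg.norm(d).round(4),(np.degrees(np.arctan2(d[1],d[0]))%90).round(1))
for uv in [(440,300),(430,240),(405,225),(455,290)]: print('dark obj',[ray(C,uv,z).round(3)[:2] for z in (0,.05,.1)])
```

```text
[[0.3633 0.247 ]
 [0.3063 0.2721]
 [0.3305 0.3295]
 [0.3873 0.3052]]
c [0.3468 0.2884]
0.0622 66.2
0.0622 67.2
0.0618 66.9
0.063 67.6
dark obj [array([0.271, 0.454]), array([0.277, 0.426]), array([0.282, 0.398])]
dark obj [array([0.256, 0.381]), array([0.263, 0.362]), array([0.271, 0.342])]
dark obj [array([0.275, 0.354]), array([0.28 , 0.338]), array([0.285, 0.321])]
dark obj [array([0.251, 0.45 ]), array([0.259, 0.422]), array([0.267, 0.394])]
```

Run:
```python
from h import *
from scipy.optimize import minimize
import pickle
use=[]
C=cam('wrist')
L=r.silhouettes('wrist','box_section'); print([ (round(d['confidence'],2),[int(v) for v in d['rect']]) for d in L[:2]])
use.append((C,L[0]['pixels']))
o=pickle.load(open('sil0.pkl','rb')); use2=[(o[c,'cam'],o[c,'box_section'][0]['pixels']) for c in ('scene','side')]
s=np.array([[-1,-1],[1,-1],[1,1],[-1,1]])*[.033,.0325]
B=np.r_[np.c_[s,[0]*4],np.c_[s,[.11]*4]]
def mask(C,x,y,th):
    c,n=np.cos(th),np.sin(th); Q=np.c_[B[:,0]*c-B[:,1]*n+x,B[:,0]*n+B[:,1]*c+y,B[:,2]]
    m=np.zeros((480*2,640*2),np.uint8); h=cv2.convexHull(((proj(C,Q)+.5)*2).astype(np.float32))
    cv2.fillConvexPoly(m,np.round(h*16).astype(np.int32),1,shift=4); return m>0
for name,U in [('wrist',use),('all',use+use2)]:
    U=[(C,np.kron(m,np.ones((2,2),bool))) for C,m in U]
    def cost(v):
        return sum(1-(k&m).sum()/(k|m).sum() for C,m in U for k in [mask(C,*v)])/len(U)
    for t0 in (60,68):
        t0=np.radians(t0); sim=np.array([[.348,.29,t0],[.354,.29,t0],[.348,.296,t0+.05],[.343,.285,t0+.1]])
        b=minimize(cost,sim[0],method='Nelder-Mead',options=dict(initial_simplex=sim,xatol=1e-4,fatol=1e-5,maxiter=300))
        print(name,b.x[:2].round(4),np.degrees(b.x[2]).round(2),round(b.fun,4))
im=cv2.imread('pics/w11.png'); v=im.copy(); ct,_=cv2.findContours(use[0][1].astype(np.uint8),cv2.RETR_EXTERNAL,cv2.CHAIN_APPROX_NONE)
cv2.drawContours(v,ct,-1,(0,255,0),1)
x,y,th=b.x;c,n=np.cos(th),np.sin(th); Q=np.c_[B[:,0]*c-B[:,1]*n+x,B[:,0]*n+B[:,1]*c+y,B[:,2]]
cv2.polylines(v,[np.int32(proj(C,Q[4:]))],True,(0,0,255),1); cv2.polylines(v,[np.int32(proj(C,Q[:4]))],True,(255,0,255),1)
cv2.imwrite('pics/c12.png',cv2.resize(v[160:280,255:385],None,fx=5,fy=5,interpolation=cv2.INTER_NEAREST))
```

```text
[(0.69, [279, 171, 362, 263])]
wrist [0.3474 0.2881] 67.27 0.3056
wrist [0.3472 0.2878] 66.59 0.3041
all [0.3477 0.29  ] 67.14 0.1418
all [0.3478 0.29  ] 67.18 0.1419
```

View pics/c12.png

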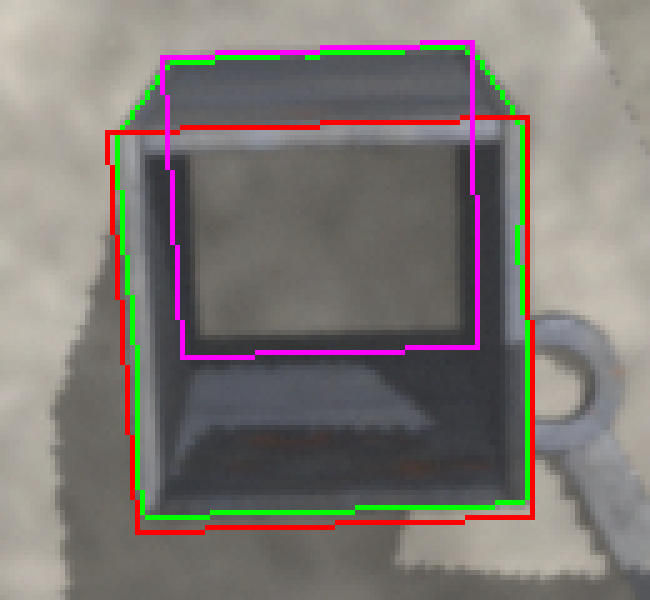

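Request:
drive_tool:
  series:
    - [[-0.012,0.007,-0.05,0,0,0.024,0],[-0.012,0.007,-0.15,0,0,0.024,0],[-0.012,0.007,-0.28,0,0,0.024,0],[-0.012,0.007,-0.41,0,0,0.024,0],[-0.012,0.007,-0.54,0,0,0.024,0],[-0.012,0.007,-0.67,0,0,0.024,0],[-0.012,0.007,-0.8,0,0,0.024,0],[-0.012,0.007,-0.92,0,0,0.024,0],[-0.012,0.007,-1,0,0,0.024,0],[-0.012,0.007,-1,0,0,0.024,0]]

```text
time_s: 34.0
tcp_pos: [0.3468, 0.2867, 0.0738]
ee_rot: [[-0.392, -0.92, -0.002], [-0.92, 0.392, -0.004], [0.004, 0.001, -1.0]]
wrist_force: [0.8, -0.2, 0.9]
gripper_width: 0.998
```

Request:
drive_tool:
  series:
    - [[0,0,-0.03,0,0,0,0],[0,0,-0.05,0,0,0,0],[0,0,-0.05,0,0,0,0],[0,0,-0.05,0,0,0,255],[0,0,-0.05,0,0,0,255],[0,0,-0.05,0,0,0,255],[0,0,-0.05,0,0,0,255],[0,0,-0.05,0,0,0,255],[0,0,-0.05,0,0,0,255],[0,0,-0.05,0,0,0,255]]

```text
time_s: 35.0
tcp_pos: [0.3473, 0.2886, 0.0679]
ee_rot: [[-0.391, -0.92, 0.0], [-0.92, 0.391, 0.0], [-0.0, 0.0, -1.0]]
wrist_force: [-1.3, 0.2, 1.8]
gripper_width: 0.74
```

Request:
drive_tool:
  series:
    - [[0,0,0,0,0,0,255],[0,0,0.02,0,0,0,255],[0,0,0.08,0,0,0,255],[0,0,0.18,0,0,0,255],[0,0,0.31,0,0,0,255],[0,0,0.45,0,0,0,255],[0,0,0.59,0,0,0,255],[0,0,0.71,0,0,0,255],[0.03,-0.05,0.78,0,0,0,255],[0.1,-0.15,0.8,0,0,0,255]]

```text
time_s: 36.0
tcp_pos: [0.3624, 0.2661, 0.1887]
ee_rot: [[-0.39, -0.921, 0.001], [-0.921, 0.39, 0.001], [-0.002, -0.0, -1.0]]
wrist_force: [-0.5, 0.7, -5.6]
gripper_width: 0.74
```

Request:
drive_tool:
  series:
    - [[0.1,-0.11,0,0,0,0.02,255],[0.21,-0.22,0,0,0,0.04,255],[0.32,-0.34,0,0,0,0.07,255],[0.43,-0.46,0,0,0,0.1,255],[0.54,-0.57,0,0,0,0.13,255],[0.65,-0.68,0,0,0,0.15,255],[0.75,-0.79,0,0,0,0.17,255],[0.84,-0.89,0,0,0,0.19,255],[0.91,-0.96,0,0,0,0.2,255],[0.95,-1,0,0,0,0.2,255]]

```text
time_s: 37.0
tcp_pos: [0.5047, 0.1143, 0.1867]
ee_rot: [[-0.09, -0.996, -0.003], [-0.996, 0.09, -0.001], [0.001, 0.002, -1.0]]
wrist_force: [-0.5, -0.7, -6.9]
gripper_width: 0.743
```

Request:
drive_tool:
  series:
    - [[0.1,-0.11,0,0,0,0.02,255],[0.21,-0.22,0,0,0,0.04,255],[0.32,-0.34,0,0,0,0.07,255],[0.43,-0.46,0,0,0,0.1,255],[0.54,-0.57,0,0,0,0.13,255],[0.65,-0.68,0,0,0,0.16,255],[0.75,-0.79,0,0,0,0.18,255],[0.84,-0.89,0,0,0,0.2,255],[0.91,-0.96,0,0,0,0.21,255],[0.943,-1,0,0,0,0.21,255]]

```text
time_s: 38.0
tcp_pos: [0.6462, -0.035, 0.1864]
ee_rot: [[0.238, -0.971, -0.002], [-0.971, -0.238, -0.0], [-0.001, 0.002, -1.0]]
wrist_force: [-0.1, 0.0, -6.6]
gripper_width: 0.745
```

Request:
drive_tool:
  series:
    - [[0,0,-0.05,0,0,0,255],[0,0,-0.11,0,0,0,255],[0,0,-0.18,0,0,0,255],[0,0,-0.25,0,0,0,255],[0,0,-0.3,0,0,0,255],[0,0,-0.34,0,0,0,255],[0,0,-0.36,0,0,0,255],[0,0,-0.36,0,0,0,255],[0,0,-0.36,0,0,0,255],[0,0,-0.36,0,0,0,255]]

```text
time_s: 39.0
tcp_pos: [0.6467, -0.034, 0.1344]
ee_rot: [[0.24, -0.971, 0.001], [-0.971, -0.24, 0.0], [0.0, -0.001, -1.0]]
wrist_force: [-0.7, -1.0, -5.9]
gripper_width: 0.742
```

```bash
python3 look.py .6463 -.034 .07 12
python3 - <<'E'
from h import *
im=r.capture('wrist')[:,:,::-1]; cv2.imwrite('pics/w12.png',im)
E
```

```text
[ 0.6467 -0.034   0.1344] [ 11.3  26.6  -0.8   0.  -62.5   2.6] 39.0 [-0.7 -1.  -5.9] 0.742
```

View pics/p12.png

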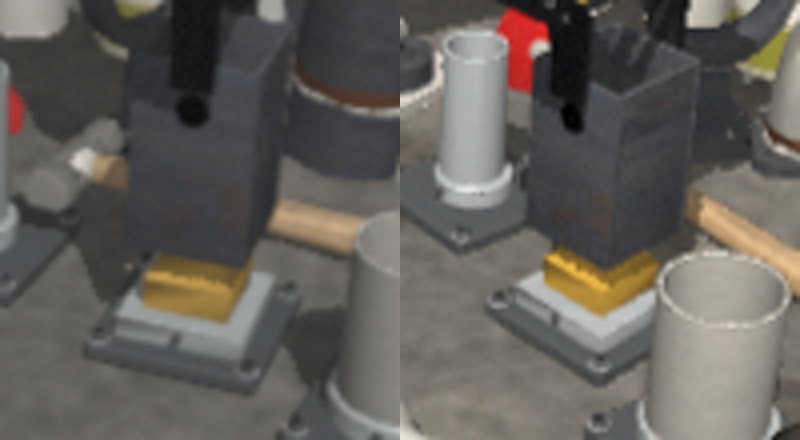

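View pics/w12.png

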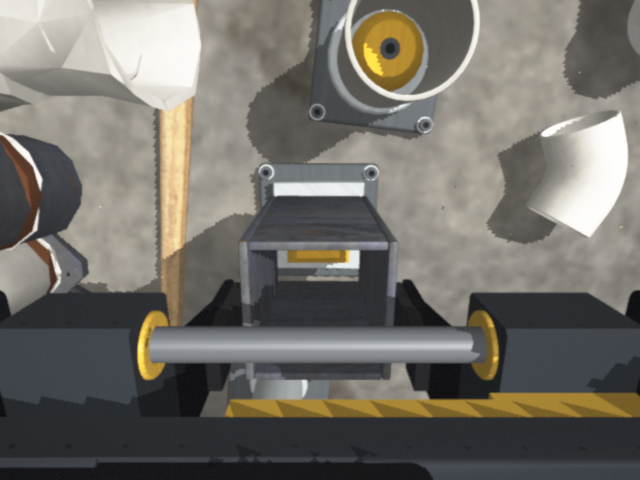

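Request:
drive_tool:
  series:
    - [[0,0,-0.04,0,0,0,255],[0,0,-0.08,0,0,0,255],[0,0,-0.12,0,0,0,255],[0,0,-0.16,0,0,0,255],[0,0,-0.2,0,0,0,255],[0,0,-0.23,0,0,0,255],[0,0,-0.25,0,0,0,255],[0,0,-0.262,0,0,0,255],[0,0,-0.264,0,0,0,255],[0,0,-0.264,0,0,0,255]]

```text
time_s: 40.15
tcp_pos: [0.6465, -0.034, 0.0944]
ee_rot: [[0.24, -0.971, 0.001], [-0.971, -0.24, 0.0], [0.0, -0.001, -1.0]]
wrist_force: [-0.7, -0.8, -5.8]
gripper_width: 0.746
```

Request:
drive_tool:
  series:
    - [[0,0,-0.003,0,0,0,255],[0,0,-0.006,0,0,0,255],[0,0,-0.006,0,0,0,255],[0,0,-0.006,0,0,0,0],[0,0,-0.006,0,0,0,0],[0,0,-0.006,0,0,0,0],[0,0,-0.006,0,0,0,0],[0,0,0.04,0,0,0,0],[0,0,0.2,0,0,0,0],[0,0,0.4,0,0,0,0]]

```text
time_s: 41.15
tcp_pos: [0.6455, -0.0342, 0.1539]
ee_rot: [[0.24, -0.971, -0.003], [-0.971, -0.24, -0.001], [-0.0, 0.003, -1.0]]
wrist_force: [0.0, 0.6, 0.5]
gripper_width: 0.998
```

Request:
drive_tool:
  series:
    - [[0,0,0.15,0,0,0,0],[0,0,0.3,0,0,0,0],[0,0,0.45,0,0,0,0],[-0.1,0,0.6,0,0,0,0],[-0.25,0,0.6,0,0,0,0],[-0.4,0,0.6,0,0,0,0],[-0.55,0,0.6,0,0,0,0],[-0.7,0,0.6,0,0,0,0],[-0.8,0,0.6,0,0,0,0],[-0.8,0,0.6,0,0,0,0]]

```text
time_s: 42.15
tcp_pos: [0.525, -0.0342, 0.2456]
ee_rot: [[0.24, -0.971, 0.002], [-0.971, -0.24, 0.0], [0.0, -0.002, -1.0]]
wrist_force: [0.1, 0.5, 1.4]
gripper_width: 0.999
```

```bash
python3 look.py .6463 -.034 .07 13
python3 - <<'E'
from h import *
import pickle
C=cam('wrist'); pickle.dump(C,open('c_w13.pkl','wb'))
for n in ['wrist','scene']:
    im=r.capture(n)[:,:,::-1]; cv2.imwrite(f'pics/{n}13.png',im)
E
```

```text
[ 0.525  -0.0342  0.2456] [ 14.   10.3  -8.2   0.  -71.4  -0.1] 42.15 [0.1 0.5 1.4] 0.999
```

View pics/p13.png

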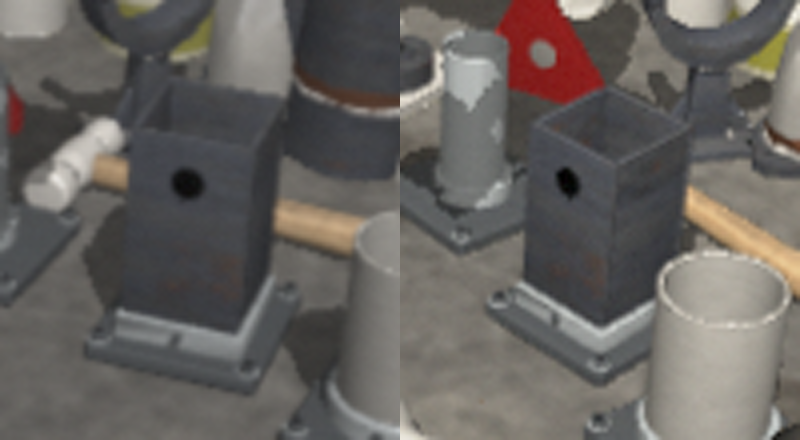

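View pics/wrist13.png

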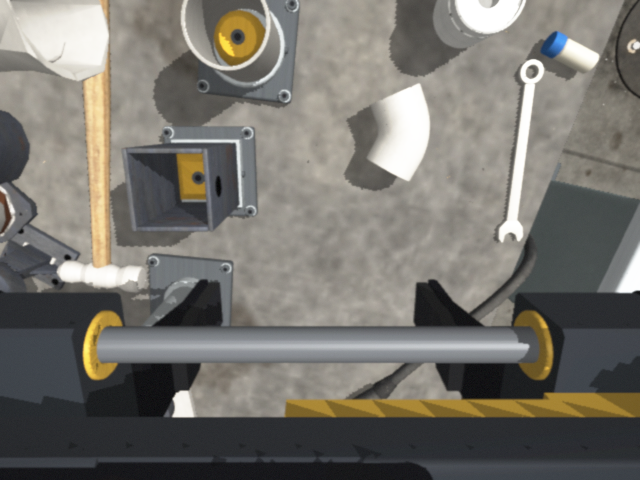

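View pics/scene13.png

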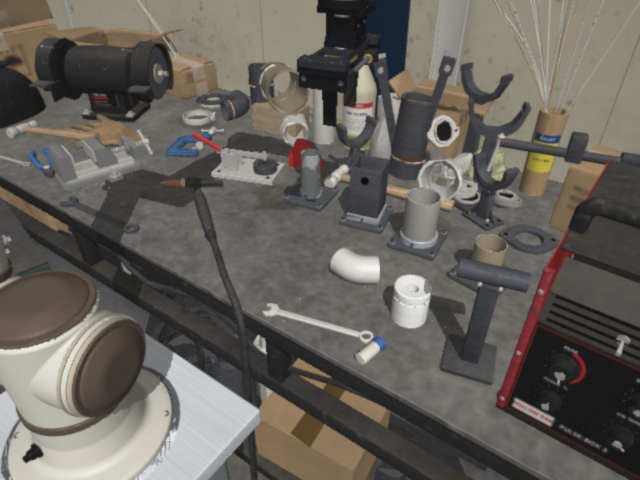

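Run:
```python
from h import *
import pickle
S=cam('scene'); im=cv2.imread('pics/scene13.png'); f=4
v=cv2.resize(im[130:330,270:540],None,fx=f,fy=f,interpolation=cv2.INTER_CUBIC)
t=np.linspace(0,2*np.pi,60)
def draw(P,col,C=S,o=(270,130),v=v,f=f): cv2.polylines(v,[np.int32((proj(C,P)-o)*f+f/2)],True,col,1)
for x,y,D,h in [(.632,-.1643,.067,.085),(.6012,-.3126,.056,.055),(.6455,.116,.042,.09)]:
    for z in (.026,.026+h): draw(np.c_[x+D/2*np.cos(t),y+D/2*np.sin(t),0*t+z],(0,0,255))
s=np.array([[-1,-1],[1,-1],[1,1],[-1,1]])*[.033,.0325]; a=np.radians(13.8)
q=s@np.array([[np.cos(a),np.sin(a)],[-np.sin(a),np.cos(a)]])+[.6463,-.034]
for z in (.026,.136): draw(np.c_[q,[z]*4],(0,0,255))
cv2.imwrite('pics/c13.png',cv2.resize(v,(800,592)))
a0=cv2.imread('pics/scene0.png').astype(int); d=np.abs(a0-im).max(2)
print('bend diff',d[245:285,328:384].mean(),'slug diff',d[268:334,386:438].mean())
s=r.sense(); print(s['time_s'],s['wrist_force'])
```

```text
bend diff 1.8558035714285714 slug diff 1.7039627039627039
42.35 [-0.04820473  0.33382613  0.70552524]
```

View pics/c13.png

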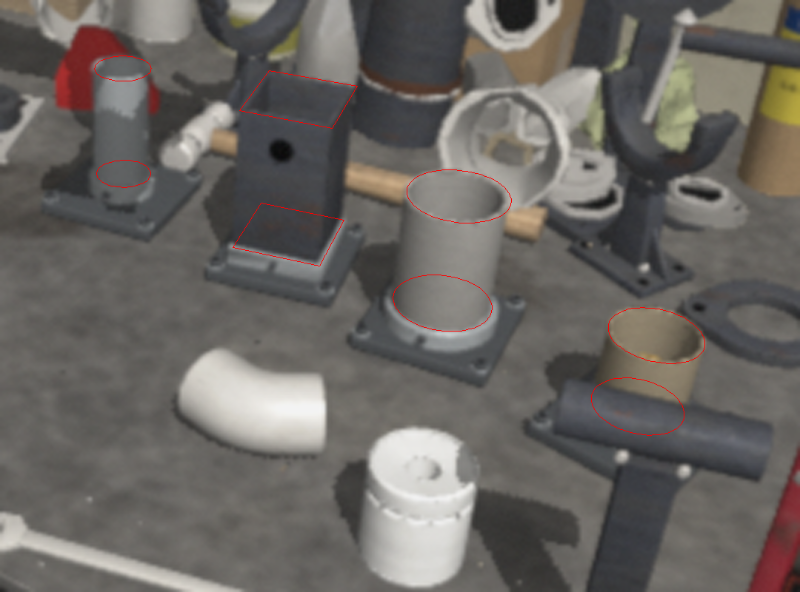

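The overlays of the expected seated rims and box top lie on the real edges of all four pieces. The bend and slug pixels are unchanged since the start, and the gripper is open and clear, so I'm handing in.

Run:
```python
from station import r
print(r.finish_job());
```

```text
the job is handed in; nothing more can be done
None
```

All four pieces are on their locators and the job was handed in at about 42 s. I placed the slim tube first, then the large tube, the medium tube and the box section. Each was lowered over its plug to within about 1 mm of the shoulder, or just touching it, and released.

- **Seating:** Scene, side and wrist pictures showed each piece upright on its shoulder. The plug was visible inside the large tube, the medium tube and the box. Outlines drawn for pieces seated at 26 mm matched the real rims and box top to within about 2 mm. The box sides were parallel to its foot.
- **Medium tube:** It was hidden from the side camera by the welder, and the T-stand hides its lower end in the scene view. I checked it only by the wrist and scene views of its rim and the centred plug.
- **Bystanders:** The bend and slug pixels were unchanged from the first picture.
- **Forces:** The wrist force readings I took stayed under about 7 N, the weight of the box.
- **Disagreements:** The first pose estimate for the box was about 4 mm and 2° off the closer wrist view, so I gripped it by the wrist view. In that view its top also looked about 5% smaller than the stated size, but the jaws closed at about the right width.

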